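# Change over the label printer in the records room

### The arm

A 6-joint arm with a two-finger parallel gripper is mounted at the origin on the work surface. World frame = base frame: x ahead of the robot, y to its left, z up, the work surface at z = 0. Lengths are in m, angles in rad, forces in N, time in s.
With the tool pointing down it reaches from about 0.3 to 0.775 m from the base axis. Payload 14.6 kg.
Tool frame: the origin (TCP) lies at the very end of the fingers, on their centre line; the grasp point (between the pads) lies 19 mm behind it; z points along the fingers, y is the line along which they close (so a half turn about z gives the same grasp; the last joint's range is limited). The gripper opens to 94 mm and grips with 3 to 60 N. Pads are 16 mm wide; open, the fingers measure 119 mm over their backs; the gripper's body (75 mm by 177 mm) begins 78 mm behind the grasp point.
Start: joints at [-1.293, 0.3, 1.521, -0, 1.321, -0.067], TCP at [0.186, -0.518, 0.205] pointing down, gripper open.
Joint ranges: [-3.03, 3.03], [-0.79, 2.21], [0.23, 2.52], [-1.04, 4.18], [0, 3.07], [-2.55, 2.55]. Speed limits (rad/s): [2.22, 2.22, 2.57, 3.14, 3.14, 3.14].

### API

Orientations are given as [roll, pitch, yaw] about the fixed x, y, z axes, in that order (R = Rz(yaw) Ry(pitch) Rx(roll)).
In Python, from station import ctrl gives the robot as it stands. The module is installed in compiled form; this text tells all that it offers.
- The arm moves only by the tool step_arm, never from a script. Its argument "deltas" is a list of rows, each an object with "dp": the shift along the tool's x, y, z scaled (see below), a list of three; "twist": the turn about the tool's z scaled (see below). In form: [{"dp": [tx, ty, tz], "twist": twist}, ...]. A call has 1 to 12 rows; each row shifts and turns the commanded pose from where the row before left it, along the tool's axes as they then stand; what a row does not reach is not made up. The controller multiplies each number of a shift by 0.04 m and each number of a turn by 4 degrees. A row lasts 1/10 s, in which the tool goes at most 50 mm and 8.59 degrees, less where a joint would pass 70% of its speed; a pose out of reach is approached as far as the arm can. A call with a number of a shift or a turn outside -1 to 1 is refused whole. A call with a gripper value outside its range is refused whole. "gripper" is the opening, from -1 (shut) to 1 (fully open), set as the call begins (left out, the last holds). The fingers move at their own pace and stop on an object; "squeeze" is the grip in N (left out, the last holds). Time passes only in rows, so rows that do not move let the fingers close. It gives the time, the measured TCP pose, the force, the opening and the grip force at its end, in the units of the state.
- ctrl.get_obs(): the state, without advancing time (a new reading comes with each control period).
- ctrl.camera(name): name is "side" or "top"; returns (picture, depth): 480x640x3 uint8, red, green, blue; 480x640 float32, m along the optical axis (not along the pixel's ray), 0 where there is no reading.
- ctrl.get_calibration(name): a dict with "fx", "fy", "cx", "cy" (pixels), "distortion" ([k1, k2, p1, p2, k3] as OpenCV has them; the pictures are not rectified), "world_to_cam" (4x4, takes a point from world to camera coordinates). Camera axes: x right, y down, z forward; pixel columns grow to the right and rows downward; lengths in m; the calibration is good to about 2 mm. A picture is of the moment at which its call begins. get_calibration takes no time and is no camera call.
- ctrl.hand_in(): hands the job in; it is judged then, once.
Trained networks look in the newest picture that a camera, given by its name, has taken for a name from the list of things; names that differ only in an ending like _2 or _b are one class to them, and where a whole thing is asked for, a point or a joint stands for the part that bears it (a point fixed in the world has none). Each returns a list of dicts, best first, with "conf" (0 to 1); they miss things now and then, are a little off and sometimes report something else, mostly with a low value. They report only what shows in the picture. A call takes as long as a camera call. They do not tell look-alikes from the thing itself.
- ctrl.spot_in(camera, label): "rect" ([left, top, right, bottom] as shares, 0 to 1, of the picture: columns of its width, rows of its height, round what is visible of it).
- ctrl.cut_out(camera, label): "pixels" (480x640 bool, what is visible of it) and "rect" ([left, top, right, bottom] as shares, 0 to 1, of the picture: columns of its width, rows of its height, round what is visible of it).
The state is a dict: "time_s": time; "qpos": joint angles; "joint_vel": joint speeds; "tau": joint torques, N m; "ee_pos": TCP position; "eef_rot": TCP orientation; "force": force on the tool from outside, world axes, zero at the start; "moment": the same for the moment, N m; "grip_width": finger opening in m; "grip_force": force on a finger pad.
Only numpy, scipy, OpenCV 4.12 (cv2) and the standard library are available. Lean on these libraries where they do the work, as an engineer would, in place of code of your own. Each camera call takes 0.05 s, during which the arm holds its last target. There are 200 camera calls.

### The job

Change over the label printer: take the spent black cassette out of its sloped bed and put it in the grey waste bin, load the blue cassette flat in its place, between the guides and down at the lip, and leave the green head lever fully down over it. Tip the other spent cassettes out of the yellow tub into the same bin and stand the empty tub back upright on its narrow wooden ledge. Lay every white spare cassette flat on the sloped metal rack, none on top of another, and leave the other things on the desk alone.

Things in the scene. Friction and masses are not known exactly. Their poses are not given: they have to be found in the camera images.
- tub: Yellow open conical tub, 72 mm high, outer diameter 92 mm at the base and 132 mm at the rim, wall 4 mm, floor 5 mm thick, 0.2 kg empty, with an upright strap handle on its side; the spent cassettes stand loose in it. Origin: centre of the underside; z along its axis to the mouth; -x towards the handle, which faces roughly towards the robot.
- tub_grip (a point): Middle of the upright strap of the tub's handle, 92 mm out from the tub's axis and 42 mm above its underside. The strap is 11 mm thick (tub y), 16 mm deep (tub x) and 52 mm tall; 26 mm of free space lies between strap and wall, and two bridges join it to the wall at heights 22 and 62 mm. It overhangs the ledge's front.
- tub_rim (a point): Centre of the tub's mouth, 72 mm above its underside on its axis.
- ledge: Fixed narrow wooden ledge (a small riser bench) that the tub starts on: flat top 100 mm (x) by 170 mm (y), 70 mm above the table. Origin: on the table below the centre of the top; -x is its front, roughly towards the robot.
- bin: Fixed grey open waste bin on the table, 180 mm (x) by 200 mm (y), walls 70 mm high and 4 mm thick, empty at the start. Origin: centre of its underside.
- spent1: Spent cassette, black with grey label, 48 x 36 x 18 mm, 30 g, standing on end in the tub at the start. Origin: centre of the 36 mm (x) by 18 mm (y) end it stands on; z along its 48 mm length, so its middle is 24 mm along z.
- spent2: Like spent1.
- spent3: Like spent1.
- spent4: Like spent1. Of the four, two to four are present.
- old_cassette: Spent cassette, black with grey label, 48 mm (x) x 36 mm (y) x 18 mm (z), 30 g, that lies in the printer's bed under the lever at the start. Origin: centre of its 48 x 36 mm underside.
- blue_cassette: Fresh cassette, white shell with blue label, 48 mm (x) x 36 mm (y) x 18 mm (z), 30 g, flat on the table. Origin: centre of the underside; either end and either face may be up or forward.
- spare1: White spare cassette, white shell with white label, same size and origin as the blue one, flat on the table.
- spare2: Like spare1.
- spare3: Like spare1. Two or three spares are present.
- printer: Fixed label printer, white, 200 mm (x) by 160 mm (y), head tower 145 mm high at its back (+x), a clear cover standing open behind. Origin: centre of the underside; -x is its front.
- bed: The printer's cassette bed, sloping 20 deg down to the printer's front. Origin: on its surface, at the middle of a loaded cassette's underside; x up the slope (the cassette's 48 mm side goes along x), y across, z square to the surface. Lip 8 mm high from x = -26 to -30 mm, guides 4 mm high at y = +-23 mm: 5 mm play each side, 2 mm to the lip. Friction holds a cassette where laid.
- head_lever (a joint): Green head lever over the bed: 0 = fully down (shut: its pad is 2 mm above the cassette in the bed and lets none in or out), 1.75 rad = fully raised; stays where it is left by friction, about 1 N at the knob. It starts down or nearly so. Above about 1.4 it is clear of a cassette moved square to the bed.
- lever_pivot (a point): Axis of the head lever, parallel to the bed's y; fixed, at x 62, y 0, z 26 mm in the bed's frame.
- lever_knob (a point): Middle of the lever's green cross knob, a bar 16 mm in diameter and 24 mm long along the bed's y, 100 mm from the pivot. At joint value q it is at x = 62 - 100 cos q + 4 sin q, z = 26 + 100 sin q + 4 cos q (mm) in the bed's frame: in front of and above the lip when down. Can be pinched by its ends from above and led round in an arc.
- rack: Fixed rack for spares: sloped aluminium shelf on a dark stand. Origin: on the table below the shelf's middle; -x is its front.
- rack_bed: The rack's sloped shelf, 20 degrees, falling to its front. Origin: middle of its upper surface; x up the slope, z square to the surface, y across. Surface 82 mm (x) by 226 mm (y) inside a front lip 10 mm high (inner face at x = -41 mm), side cheeks 14 mm high and a back rail 24 mm high. Friction holds a cassette where it is laid.
- stapler: Bystander: blue and black stapler 130 x 36 x 50 mm. Leave alone.
- stamp: Bystander: wooden-handled rubber stamp, 40 mm wide, 73 mm tall, standing. Leave alone.
- tape_roll: Bystander: roll of amber tape, 68 mm wide, 22 mm high. Leave alone.
Mind the look-alikes: they are no part of the job. Leave any purple or turquoise look-alike of the spare2 alone.

How it is judged:
On the way, in this order (a step that is already met when the one before it is completed fails the run):
1. the tub is tipped well over above the waste bin (angle between tub's own z axis and vertical above 1.3 rad and horizontal distance between tub_rim and bin below 0.16 m and z of tub_rim in the frame of bin below 0.35 m), for 0.2 s.
2. the tub stands upright on its ledge again, let go (angle between tub's own z axis and vertical below 0.08 rad and z of tub in the frame of ledge between 0.066 and 0.076 m and contact force between tub and the fingers below 0.1 N), for 0.2 s.
At the end, for the whole second after the job is handed in: All spent cassettes in the bin; tub upright (0.08 rad) on the ledge, centre within 30 mm across, 60 mm along; blue cassette flat in the bed within 6 mm along, 7 mm across, 0.25 rad yaw; lever under 0.08 rad; every spare flat (0.12 rad) directly on the rack; all at rest (x of spent1 in the frame of bin between -0.09 and 0.09 m and y of spent1 in the frame of bin between -0.1 and 0.1 m and z of spent1 in the frame of bin between -0.01 and 0.09 m and linear speed of each of spent1, spent2, spent3, spent4, old_cassette, tub, blue_cassette, spare1, spare2, spare3 below 0.02 m/s and x of spent2 in the frame of bin between -0.09 and 0.09 m and y of spent2 in the frame of bin between -0.1 and 0.1 m and z of spent2 in the frame of bin between -0.01 and 0.09 m and x of spent3 in the frame of bin between -0.09 and 0.09 m and y of spent3 in the frame of bin between -0.1 and 0.1 m and z of spent3 in the frame of bin between -0.01 and 0.09 m and x of spent4 in the frame of bin between -0.09 and 0.09 m and y of spent4 in the frame of bin between -0.1 and 0.1 m and z of spent4 in the frame of bin between -0.01 and 0.09 m and x of old_cassette in the frame of bin between -0.09 and 0.09 m and y of old_cassette in the frame of bin between -0.1 and 0.1 m and z of old_cassette in the frame of bin between -0.01 and 0.09 m and angle between tub's own z axis and vertical below 0.08 rad and z of tub in the frame of ledge between 0.066 and 0.076 m and x of tub in the frame of ledge between -0.03 and 0.03 m and y of tub in the frame of ledge between -0.06 and 0.06 m and x of blue_cassette in the frame of bed between -0.006 and 0.006 m and y of blue_cassette in the frame of bed between -0.007 and 0.007 m and (z of blue_cassette in the frame of bed between -0.003 and 0.004 m or z of blue_cassette in the frame of bed between 0.014 and 0.021 m) and angle between the z axis of blue_cassette and the z axis of bed, either way round below 0.12 rad and angle between the x axis of blue_cassette and the x axis of bed, either way round below 0.25 rad and value of joint head_lever below 0.08 rad and x of spare1 in the frame of rack_bed between -0.041 and 0.041 m and y of spare1 in the frame of rack_bed between -0.113 and 0.113 m and (z of spare1 in the frame of rack_bed between -0.003 and 0.004 m or z of spare1 in the frame of rack_bed between 0.014 and 0.021 m) and angle between the z axis of each of spare1, spare2, spare3 and the z axis of rack_bed, either way round below 0.12 rad and x of spare2 in the frame of rack_bed between -0.041 and 0.041 m and y of spare2 in the frame of rack_bed between -0.113 and 0.113 m and (z of spare2 in the frame of rack_bed between -0.003 and 0.004 m or z of spare2 in the frame of rack_bed between 0.014 and 0.021 m) and x of spare3 in the frame of rack_bed between -0.041 and 0.041 m and y of spare3 in the frame of rack_bed between -0.113 and 0.113 m and (z of spare3 in the frame of rack_bed between -0.003 and 0.004 m or z of spare3 in the frame of rack_bed between 0.014 and 0.021 m)); the robot touches nothing.
It fails at once if the stapler is knocked over or shifted more than 40 mm (distance of stapler from where it was at the start of the episode above 0.04 m or angle between stapler's own z axis and vertical above 0.5 rad).
It fails at once if the rubber stamp is knocked over or shifted more than 40 mm (distance of stamp from where it was at the start of the episode above 0.04 m or angle between stamp's own z axis and vertical above 0.5 rad).
It fails at once if the tape roll is knocked over or shifted more than 40 mm (distance of tape_roll from where it was at the start of the episode above 0.04 m or angle between tape_roll's own z axis and vertical above 0.5 rad).
Of spent1, spent2, spent3, spent4 only 2 to 4 are there at a start; the rules pass over those that are not, and their reading is None.
Of spare1, spare2, spare3 only 2 to 3 are there at a start; the rules pass over those that are not, and their reading is None.
At some moment in a run one of spare1, spare2, spare3, blue_cassette may be knocked a few centimetres aside while the robot is not near it.
It also fails if it takes over 208 s, if anything falls off the work surface, if the arm or the gripper's body presses on something with over 40 N, if the wrist force passes 120 N, or if a joint passes its speed limit or range.

## Working session

There is one attempt and no reset: what is moved stays moved. The work goes in short steps, Python scripts to look and compute and a tool call to move; the robot and the scene stay as the last step left them, time stands still between calls to the robot, and variables do not carry over. Pictures are saved under pics/ and viewed, at most 14 in all, crops included, and the job is handed in when it is done.

Besides the shell and the picture viewer there is one more tool, called as name(argument=value, ...), one argument or row to a line, values as JSON. step_arm: Moves the arm, as the interface text tells. Its arguments: {"type":"object","properties":{"deltas":{"type":"array"},"gripper":{"type":"number"},"squeeze":{"type":"number"}},"required":["deltas"]}

```bash
mkdir -p pics
cat > h.py <<'E'
import numpy as np, cv2
from station import ctrl
from scipy.spatial.transform import Rotation as Rn
def cam(n):
    p,d=ctrl.camera(n); return p,d
def pts(n,d,mask=None):
    c=ctrl.get_calibration(n); K=np.array([[c['fx'],0,c['cx']],[0,c['fy'],c['cy']],[0,0,1.]])
    v,u=np.nonzero((d>0) if mask is None else (mask&(d>0)))
    q=cv2.undistortPoints(np.stack([u,v],1).astype(float).reshape(-1,1,2),K,np.array(c['distortion'])).reshape(-1,2)
    z=d[v,u]; P=np.c_[q*z[:,None],z,np.ones(len(z))]
    return (P@np.linalg.inv(np.array(c['world_to_cam'])).T)[:,:3],u,v
def save(n,p): cv2.imwrite('pics/'+n,p[:,:,::-1])
E
python3 - <<'E'
from h import *
for n in('top','side'):
    p,d=cam(n); save(n+'0.png',p); np.save(n+'0.npy',d); c=ctrl.get_calibration(n)
    w=np.linalg.inv(np.array(c['world_to_cam'])); print(n,c['fx'],w.round(3).tolist())
o=ctrl.get_obs(); print({k:np.round(v,3).tolist() for k,v in o.items()})
E
```

```text
top 565.5443224345506 [[0.017, -0.997, 0.076, 0.411], [-1.0, -0.017, -0.003, 0.036], [0.005, -0.075, -0.997, 1.349], [0.0, 0.0, 0.0, 1.0]]
side 556.4337619752441 [[-0.84, -0.408, 0.358, 0.086], [-0.543, 0.637, -0.547, 0.686], [-0.006, -0.654, -0.757, 1.028], [0.0, 0.0, 0.0, 1.0]]
{'time_s': 0.1, 'qpos': [-1.293, 0.3, 1.521, -0.0, 1.321, -0.067], 'joint_vel': [0.001, -0.001, -0.001, -0.0, 0.0, -0.001], 'tau': [0.003, -53.264, -35.328, 0.071, 0.023, -0.0], 'ee_pos': [0.186, -0.517, 0.205], 'eef_rot': [-3.141, -0.0, 0.345], 'force': [-0.74, 0.149, -0.683], 'moment': [0.007, 0.0, -0.026], 'grip_force': 0.0, 'grip_width': 0.094}
```

View pics/top0.png

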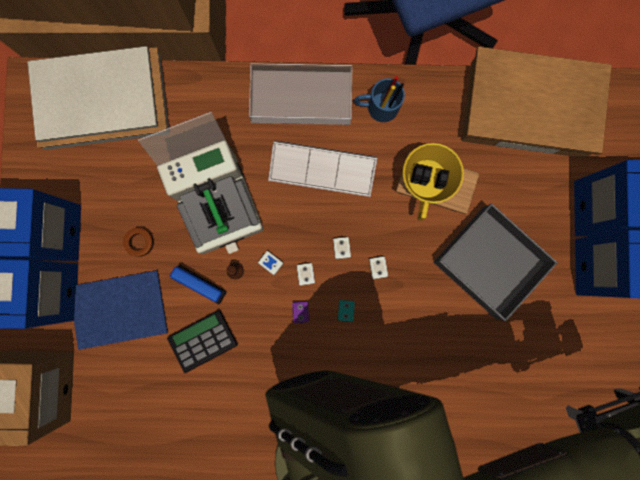

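View pics/side0.png

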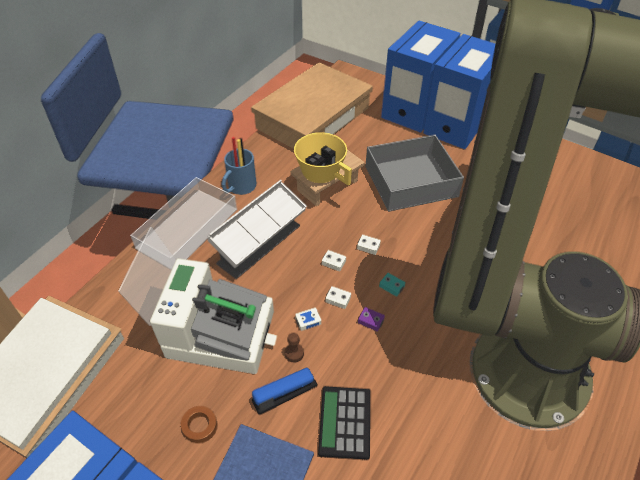

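Top view: tub (433,173) with two spent cassettes, bin (495,262), printer (210,200), rack (322,168), blue (270,262), three spares at (306,274), (342,247) and (378,267). The purple (300,311) and turquoise (346,311) look-alikes stay put. The side view agrees.

```bash
cat >> h.py <<'E'
def seg(n,label,d,k=5,minc=.3):
    return [(r['conf'],)+pts(n,d,r['pixels'])+(r['pixels'],) for r in ctrl.cut_out(n,label)[:k] if r['conf']>=minc]
def rect(P):
    r=cv2.minAreaRect((P[:,:2]*1000).astype(np.float32)); return np.round(r[0],1),np.round(r[1],1),round(r[2],1)
E
python3 - <<'E'
from h import *
for n in('top','side'):
    p,d=cam(n)
    for l in ['tub','bin','ledge','printer','head_lever','rack','blue_cassette','spare1','old_cassette','spent1']:
        for r in seg(n,l,d):
            P=r[1]; u,v=r[2],r[3]
            if len(P)<10: continue
            z=P[:,2]; h=np.percentile(z,90); T=P[z>h-.006]
            print(n,l,round(r[0],2),len(P),'px',int(u.mean()),int(v.mean()),'mean',P.mean(0).round(3),'zp',np.percentile(z,[2,50,98]).round(3),'toprect',rect(T),'rect',rect(P))
E
```

```text
top tub 0.85 2378 px 434 174 mean [ 0.655 -0.223  0.107] zp [0.072 0.109 0.145] toprect (array([ 647.5, -210.4]), array([128.9, 143.6]), 38.1) rect (array([ 660.6, -226.4]), array([129. , 193.6]), 39.5)
top tub 0.62 7678 px 495 261 mean [ 0.467 -0.387  0.017] zp [-0.001  0.006  0.071] toprect (array([ 465.5, -377.7]), array([201. , 181.6]), 48.3) rect (array([ 467.6, -393.6]), array([224.4, 206.4]), 48.2)
top bin 0.86 7572 px 495 262 mean [ 0.465 -0.387  0.017] zp [-0.001  0.006  0.071] toprect (array([ 465. , -377.3]), array([201. , 180.3]), 48.3) rect (array([ 457.7, -384.1]), array([221.2, 182.1]), 48.3)
top ledge 0.9 1011 px 451 191 mean [ 0.622 -0.271  0.069] zp [0.007 0.07  0.076] toprect (array([ 644.9, -239.3]), array([172.1, 100.1]), 73.0) rect (array([ 652.5, -249.7]), array([187.8, 120.9]), 73.0)
top ledge 0.46 559 px 137 241 mean [0.5   0.456 0.019] zp [-0.001  0.021  0.027] toprect (array([500.4, 456.2]), array([66.9, 65.5]), 24.8) rect (array([502.8, 457.6]), array([73.1, 67.6]), 21.6)
top printer 0.68 9663 px 203 182 mean [0.623 0.282 0.126] zp [0.024 0.139 0.229] topr
[... 6222 characters left out ...]
3, -109.1]), array([49. , 37.8]), 13.1) rect (array([ 451.1, -116.2]), array([53.5, 56.7]), 11.6)
side old_cassette 0.51 212 px 227 314 mean [0.559 0.274 0.108] zp [0.092 0.107 0.12 ] toprect (array([559.8, 275.1]), array([40.5, 16.2]), 4.4) rect (array([560.5, 271.3]), array([50.2, 17. ]), 19.3)
side spent1 0.57 85 px 318 158 mean [ 0.648 -0.201  0.122] zp [0.108 0.123 0.128] toprect (array([ 652.5, -202.4]), array([18. , 35.9]), 75.4) rect (array([ 652.2, -202.3]), array([18. , 36.5]), 75.4)
side spent1 0.49 185 px 327 154 mean [ 0.642 -0.234  0.114] zp [0.087 0.116 0.129] toprect (array([ 645.5, -237.6]), array([20.5, 35.8]), 87.8) rect (array([ 644.9, -238.4]), array([21.3, 36.5]), 80.2)
```

Run:
```python
from h import *
A=[];C=[]
for n in('top','side'):
    p,d=cam(n); P,u,v=pts(n,d)
    A.append(P);C.append(p[v,u])
np.savez('pc.npz',a=A[0],b=A[1],ca=C[0],cb=C[1])
from scipy.optimize import least_squares
for k in(0,1):
    P=A[k]
    # tub rim
    m=(np.hypot(P[:,0]-.655,P[:,1]+.215)<.13)&(P[:,2]>.139)&(P[:,2]<.15); Q=P[m]
    f=least_squares(lambda x:np.hypot(Q[:,0]-x[0],Q[:,1]-x[1])-x[2],[.655,-.215,.065],loss='soft_l1',f_scale=.002).x
    r=np.hypot(P[:,0]-f[0],P[:,1]-f[1]); H=P[(r>.078)&(r<.11)&(P[:,2]>.09)&(P[:,2]<.155)&(P[:,0]<f[0]-.05)]
    hm=H.mean(0); print('rim',f.round(4),Q[:,2].mean().round(4),'handle',hm.round(4),rect(H),H[:,2].max().round(3),'yaw',np.degrees(np.arctan2(f[1]-hm[1],f[0]-hm[0])).round(1),len(H))
    # rack plane
    a=np.radians(-7.9);R=np.array([[np.cos(a),np.sin(a)],[-np.sin(a),np.cos(a)]])
    L=(P[:,:2]-[.677,.026])@R.T; m=(abs(L[:,0])<.025)&(abs(L[:,1])<.1)&(P[:,2]<.13)&(P[:,2]>.04)
    c=np.linalg.lstsq(np.c_[L[m],np.ones(m.sum())],P[m,2],rcond=None)[0]; print('rack',c.round(4),np.degrees(np.arctan(c[0])))
    m=(abs(L[:,0])<.07)&(abs(L[:,1])<.09); 
    for b in np.arange(-.06,.065,.006):
        s=m&(abs(L[:,0]-b)<.003); print('%.0f:%s'%(b*1e3,(np.percentile(P[s,2],[5,50,95])*1e3).round(0) if s.any() else None),end=' ')
    print()
    m=(abs(L[:,0])<.035)
    for b in np.arange(-.13,.131,.01):
        s=m&(abs(L[:,1]-b)<.003); z=P[s,2]-c[0]*L[s,0]; print('%.0f:%s'%(b*1e3,(np.percentile(z,[5,50,95])*1e3).round(0) if s.any() else None),end=' ')
    print()
# printer map
a=np.radians(22.6);R=np.array([[np.cos(a),np.sin(a)],[-np.sin(a),np.cos(a)]])
im=np.zeros((480,800,3),np.uint8)
for k in (0,1):
    L=(A[k][:,:2]-[.57,.265])@R.T; px=((L[:,0]+.1)*2000).astype(int); py=((L[:,1]+.1)*2400).astype(int)
    m=(px>=0)&(px<398)&(py>=0)&(py<478)
    for i in np.nonzero(m)[0]: cv2.rectangle(im,(px[i]+400*k-2,py[i]-2),(px[i]+400*k+2,py[i]+2),[int(t) for t in C_[::-1]] if False else [int(t) for t in (C[k][i][::-1])],-1)
cv2.imwrite('pics/bed.png',im)
```

```text
rim [ 0.6507 -0.2139  0.0635] 0.1422 handle [ 0.5627 -0.1943  0.1249] (array([ 563.9, -195.1]), array([13.4, 20.4]), 80.9) 0.142 yaw -12.6 91
rack [ 0.4463 -0.0036  0.0836] 24.05228485250198
-60:[-4.  0.  5.] -54:[-4.  1. 77.] -48:[-3.  4. 77.] -42:[-3. 65. 72.] -36:[65. 69. 74.] -30:[67. 71. 76.] -24:[69. 74. 78.] -18:[71. 76. 81.] -12:[74. 78. 83.] -6:[76. 81. 86.] -0:[78. 83. 87.] 6:[81. 85. 89.] 12:[83. 87. 92.] 18:[84. 89. 94.] 24:[ 87.  93. 120.] 30:[ 89. 102. 118.] 36:[ 92.  96. 102.] 42:None 48:None 54:None 60:[-3.  1.  6.] 
-130:[-14.  -1.  15.] -120:[94. 97. 99.] -110:[ 79.  84. 104.] -100:[ 79.  83. 100.] -90:[ 77.  84. 104.] -80:[79. 83. 91.] -70:[ 79.  83. 103.] -60:[ 78.  83. 100.] -50:[ 78.  83. 105.] -40:[ 78.  84. 104.] -30:[ 79.  83. 104.] -20:[77. 84. 93.] -10:[ 78.  83. 105.] -0:[ 78.  84. 103.] 10:[ 78.  83. 105.] 20:[ 78.  84. 103.] 30:[ 79.  84. 100.] 40:[ 78.  84. 103.] 50:[ 78.  83. 101.] 60:[ 78.  84. 105.] 70:[79. 83. 96.] 80:[ 77.  83. 105.] 90:[ 78.  83. 102.] 100:[ 79.  84. 102.] 110:[ 78.  84. 101.] 120:None 130:[-16.   1.  17.] 
rim [ 0.6505 -0.2112  0
[... 360 characters left out ...]
 88.] 6:[82. 85. 90.] 12:[84. 88. 92.] 18:[86. 90. 94.] 24:[ 89.  97. 120.] 30:[ 91.  97. 116.] 36:[91. 92. 94.] 42:[1. 3. 4.] 48:[-3. -1.  3.] 54:[-0.  0.  2.] 60:[-2.  1.  3.] 
-130:[ 7. 13. 18.] -120:[ 7. 14. 99.] -110:[ 18.  86. 104.] -100:[22. 84. 99.] -90:[17. 83. 98.] -80:[18. 84. 96.] -70:[18. 83. 94.] -60:[ 18.  84. 103.] -50:[ 15.  83. 102.] -40:[ 15.  83. 103.] -30:[ 15.  84. 104.] -20:[17. 83. 97.] -10:[17. 83. 98.] -0:[ 16.  83. 102.] 10:[ 18.  83. 101.] 20:[15. 83. 96.] 30:[ 14.  83. 100.] 40:[16. 83. 99.] 50:[17. 83. 92.] 60:[ 18.  82. 100.] 70:[16. 83. 97.] 80:[ 17.  84. 100.] 90:[ 22.  84. 104.] 100:[-4. 24. 91.] 110:[-11.  10. 101.] 120:[-13.  13.  97.] 130:[-13.  -3.   9.]
```

View pics/bed.png

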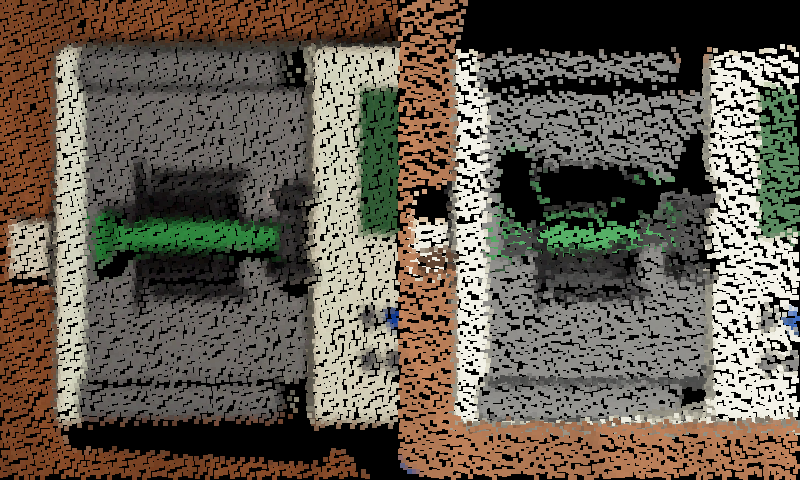

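Run:
```python
import numpy as np
f=np.load('pc.npz')
a=np.radians(22.6);R=np.array([[np.cos(a),np.sin(a)],[-np.sin(a),np.cos(a)]])
for P,C,n in((f['a'],f['ca'],'top'),(f['b'],f['cb'],'side')):
    L=(P[:,:2]-[.57,.265])@R.T; z=P[:,2]; C=C.astype(int)
    m=(abs(L[:,0])<.03)&(abs(L[:,1])>.033)&(abs(L[:,1])<.055)
    c=np.linalg.lstsq(np.c_[L[m],np.ones(m.sum())],z[m],rcond=None)[0]; print(n,'deck',c.round(4),np.degrees(np.arctan(c[0])), 'res',(z[m]-np.c_[L[m],np.ones(m.sum())]@c).std())
    h=(z-np.c_[L,np.ones(len(L))]@c)*np.cos(np.radians(20))
    g=(C[:,1]>C[:,0]*1.35)&(C[:,1]>C[:,2]*1.35)&(abs(L[:,0])<.07)&(abs(L[:,1])<.03)
    G=np.c_[L,z][g]
    for b in np.arange(-.06,.05,.008):
        s=G[abs(G[:,0]-b)<.004]; print('%d: y%.1f..%.1f zmed %.1f max %.1f'%(b*1e3,s[:,1].min()*1e3,s[:,1].max()*1e3,np.median(s[:,2])*1e3,s[:,2].max()*1e3) if len(s)>3 else '-',end='| ')
    print()
    ng=~g
    print('along x, y in +-(.012..018), h:')
    for b in np.arange(-.05,.06,.005):
        s=ng&(abs(L[:,0]-b)<.0025)&(abs(abs(L[:,1]+.0015)-.0145)<.003); print('%d:%s'%(b*1e3,(np.percentile(h[s],[10,50,90])*1e3).round(0) if s.any() else None),end=' ')
    print('\nacross y, x -.015...01')
    for b in np.arange(-.036,.036,.003):
        s=ng&(abs(L[:,0]+.003)<.01)&(abs(L[:,1]-b)<.0015); print('%d:%s'%(b*1e3,(np.percentile(h[s],[10,50,90])*1e3).round(0) if s.any() else None),end=' ')
    print()
```

```text
top deck [ 0.3723 -0.0087  0.0934] 20.420942404773776 res 0.002552745118182605
-60: y-11.9..8.1 zmed 114.2 max 118.5| -52: y-13.1..9.8 zmed 116.6 max 123.2| -44: y-13.2..9.0 zmed 114.0 max 119.1| -36: y-7.7..8.2 zmed 112.1 max 117.1| -27: y-10.6..7.3 zmed 114.8 max 121.0| -19: y-10.5..6.7 zmed 118.3 max 124.2| -11: y-14.4..6.0 zmed 120.2 max 127.8| -3: y-10.3..7.1 zmed 123.6 max 132.3| 4: y-14.6..6.2 zmed 125.9 max 129.7| 12: y-9.4..7.6 zmed 127.8 max 134.8| 20: y-7.8..3.0 zmed 132.5 max 136.0| 27: y-7.8..4.3 zmed 134.7 max 139.0| 36: y-7.9..8.5 zmed 136.8 max 143.4| -| 
along x, y in +-(.012..018), h:
-50:[-1.  2. 12.] -45:[-1.  1. 16.] -40:[-4. -1.  2.] -35:[-2.  1.  9.] -30:[ 7. 15. 20.] -25:[15. 18. 28.] -20:[18. 21. 29.] -15:[17. 23. 29.] -10:[14. 19. 28.] -5:[16. 23. 26.] 0:[17. 19. 25.] 4:[15. 19. 24.] 9:[15. 19. 21.] 14:[ 8. 12. 19.] 19:[-2.  0.  3.] 24:[-3.  1.  4.] 29:[-5. -1.  2.] 34:[-0. 25. 41.] 39:[ 6. 37. 42.] 44:[31. 36. 40.] 49:[31. 36. 39.] 54:[31. 33. 35.] 
across y, x -.015...01
-36:[-2. -1.  2.] -32:[-4. -1.  3.] -29:[-5. -0.  3.] -26:[-0.  2.  6.] -23:[-1.  2.  
[... 952 characters left out ...]
.  1.] -35:[-2.  2.  5.] -30:[ 1. 15. 20.] -25:[-0. 18. 26.] -20:[ 2. 18. 27.] -15:[ 3. 17. 26.] -10:[ 5. 17. 28.] -5:[10. 19. 26.] 0:[ 8. 19. 25.] 4:[ 5. 16. 19.] 9:[ 6. 16. 18.] 14:[0. 3. 8.] 19:[-1.  0.  2.] 24:[-3.  1.  3.] 29:[ 1. 23. 39.] 34:[ 5. 31. 41.] 39:[ 3. 36. 40.] 44:[-1. 36. 39.] 49:[-1. 34. 37.] 54:[ 1. 31. 36.] 
across y, x -.015...01
-36:[-2. -0.  2.] -32:[-1.  0.  2.] -29:[-0.  1.  4.] -26:None -23:None -20:None -17:None -14:[23. 24. 25.] -11:[26. 26. 27.] -8:[27. 27. 27.] -5:None -2:None 0:[20. 20. 20.] 3:None 6:[21. 24. 25.] 9:[16. 19. 27.] 12:[17. 21. 28.] 15:[ 2. 11. 18.] 18:[ 1.  3. 17.] 21:[2. 3. 5.] 24:[-0.  3.  6.] 27:[-2.  1.  5.] 30:[-1.  0.  2.] 33:[-2. -0.  1.]
```

```bash
cat > plan.py <<'E'
import sys,json,numpy as np
from station import ctrl
# args: x y z psi_deg [n] per waypoint separated by '/' ; psi '-' = keep. step m/row default .03
def run(spec,step=.03):
    o=ctrl.get_obs(); p=np.array(o['ee_pos']); psi=np.degrees(o['eef_rot'][2])
    print('t',round(o['time_s'],1),'at',p.round(4),round(psi,2),'w',round(o['grip_width'],4),'gf',round(o['grip_force'],1),'F',np.round(o['force'],1))
    for w in spec.split('/'):
        t=w.split(); q=np.array([float(a) if a!='-' else p[i] for i,a in enumerate(t[:3])])
        if len(t)>3 and t[3]!='-':
            d=-((float(t[3])-psi+180)%360-180)/4; n=int(np.ceil(abs(d)-1e-9)); 
            if n: print('  twist %d rows of %.3f'%(n,d/n)); psi-=d*4
        c,s=np.cos(np.radians(psi)),np.sin(np.radians(psi)); e=q-p
        dp=np.array([c*e[0]+s*e[1],s*e[0]-c*e[1],-e[2]]); st=float(t[4]) if len(t)>4 else step
        n=max(1,int(np.ceil(np.linalg.norm(dp)/st))); print('  %d rows of'%n,(dp/.04/n).round(3).tolist()); p=q
if __name__=='__main__': run(sys.argv[1])
E
python3 plan.py ".5615 -.193 .205 -12.7 / - - .093"
```

```text
t 1.3 at [ 0.1859 -0.5176  0.2054] 19.75 w 0.094 gf 0.0 F [-1.  -0.9 -0.7]
  twist 9 rows of 0.902
  17 rows of [0.434, -0.587, 0.001]
  4 rows of [0.0, -0.0, 0.7]
```

step_arm(
  deltas=[
    {"dp": [0,0,0],"twist": 0.902},
    {"dp": [0,0,0],"twist": 0.902},
    {"dp": [0,0,0],"twist": 0.902},
    {"dp": [0,0,0],"twist": 0.902},
    {"dp": [0,0,0],"twist": 0.902},
    {"dp": [0,0,0],"twist": 0.902},
    {"dp": [0,0,0],"twist": 0.902},
    {"dp": [0,0,0],"twist": 0.902},
    {"dp": [0,0,0],"twist": 0.902},
  ],
  gripper=-0.1,
)

```text
time_s: 2.2
ee_pos: [0.1859, -0.5176, 0.2054]
eef_rot: [-3.142, 0.0, -0.225]
force: [-0.1, 1.0, -0.5]
grip_width: 0.0421
grip_force: 0.0
```

step_arm(
  deltas=[
    {"dp": [0.434,-0.587,0],"twist": 0},
    {"dp": [0.434,-0.587,0],"twist": 0},
    {"dp": [0.434,-0.587,0],"twist": 0},
    {"dp": [0.434,-0.587,0],"twist": 0},
    {"dp": [0.434,-0.587,0],"twist": 0},
    {"dp": [0.434,-0.587,0],"twist": 0},
    {"dp": [0.434,-0.587,0],"twist": 0},
    {"dp": [0.434,-0.587,0],"twist": 0},
    {"dp": [0.434,-0.587,0],"twist": 0},
    {"dp": [0.434,-0.587,0],"twist": 0},
    {"dp": [0.434,-0.587,0],"twist": 0},
    {"dp": [0.434,-0.587,0],"twist": 0},
  ],
)

```text
time_s: 3.4
ee_pos: [0.452, -0.2877, 0.2055]
eef_rot: [3.142, -0.0, -0.222]
force: [-0.2, -0.8, -0.3]
grip_width: 0.0423
grip_force: 0.0
```

step_arm(
  deltas=[
    {"dp": [0.434,-0.587,0],"twist": 0},
    {"dp": [0.434,-0.587,0],"twist": 0},
    {"dp": [0.434,-0.587,0],"twist": 0},
    {"dp": [0.434,-0.587,0],"twist": 0},
    {"dp": [0.434,-0.587,0],"twist": 0},
    {"dp": [0,0,0],"twist": 0},
    {"dp": [0,0,0],"twist": 0},
  ],
)

```text
time_s: 4.1
ee_pos: [0.5616, -0.193, 0.2052]
eef_rot: [3.142, 0.001, -0.221]
force: [0.1, -0.2, 0.6]
grip_width: 0.0423
grip_force: 0.0
```

```bash
python3 plan.py ".5615 -.193 .205 -12.7 / - - .093"
```

```text
t 4.1 at [ 0.5616 -0.193   0.2052] -12.66 w 0.0423 gf 0.0 F [ 0.1 -0.2  0.6]
  twist 1 rows of 0.009
  1 rows of [-0.003, 0.001, 0.004]
  4 rows of [0.0, -0.0, 0.7]
```

step_arm(
  deltas=[
    {"dp": [0,0,0.7],"twist": 0},
    {"dp": [0,0,0.7],"twist": 0},
    {"dp": [0,0,0.7],"twist": 0},
    {"dp": [0,0,0.7],"twist": 0},
    {"dp": [0,0,0],"twist": 0},
  ],
)

```text
time_s: 4.6
ee_pos: [0.5594, -0.1934, 0.0902]
eef_rot: [-3.141, 0.006, -0.223]
force: [-0.5, -0.6, -0.8]
grip_width: 0.0423
grip_force: 0.0
```

step_arm(
  deltas=[
    {"dp": [0,0,0],"twist": 0},
    {"dp": [0,0,0],"twist": 0},
    {"dp": [0,0,0],"twist": 0},
    {"dp": [0,0,0],"twist": 0},
    {"dp": [0,0,0],"twist": 0},
    {"dp": [0,0,0],"twist": 0},
  ],
  gripper=-1,
  squeeze=60,
)

```text
time_s: 5.2
ee_pos: [0.562, -0.1933, 0.0943]
eef_rot: [3.141, -0.001, -0.222]
force: [-1.4, 1.5, 5.5]
grip_width: 0.0106
grip_force: 60.0
```

step_arm(
  deltas=[
    {"dp": [0,0,-0.15],"twist": 0},
    {"dp": [0,0,-0.15],"twist": 0},
    {"dp": [0,0,0],"twist": 0},
    {"dp": [0,0,0],"twist": 0},
  ],
)

```text
time_s: 5.6
ee_pos: [0.5615, -0.1932, 0.1054]
eef_rot: [-3.142, 0.0, -0.222]
force: [-0.3, -0.5, -3.9]
grip_width: 0.0108
grip_force: 60.0
```

```bash
cat > tub.py <<'E'
from h import *
import sys
# tilt from rim plane fit using yellow points of both cams
for n in('top','side'):
    p,d=cam(n); save(n+sys.argv[1]+'.png',p)
    P,u,v=pts(n,d); c=p[v,u].astype(int); c0=np.array(ctrl.get_obs()['ee_pos'])
    y=(c[:,0]>110)&(c[:,1]>.65*c[:,0])&(c[:,2]<.45*c[:,0])&(np.linalg.norm(P-c0,axis=1)<.25)
    Q=P[y]
    print(n,len(Q),'z',np.percentile(Q[:,2],[2,50,98]).round(3),'mean',Q.mean(0).round(3))
    T=Q[Q[:,2]>np.percentile(Q[:,2],60)]
    if n=='top':
        t=Q; 
        # upper envelope: fit plane to rim ring robustly
        k=np.ones(len(t),bool)
        for i in range(8):
            a=np.linalg.lstsq(np.c_[t[k,:2],np.ones(k.sum())],t[k,2],rcond=None)[0]; r=t[:,2]-np.c_[t[:,:2],np.ones(len(t))]@a; k=r>np.percentile(r[k],30)
        print('plane tilt deg',np.degrees(np.arctan(np.hypot(*a[:2]))).round(1),'dir',np.degrees(np.arctan2(a[1],a[0])).round(0),k.sum())
E
python3 tub.py 1
```

```text
top 1446 z [0.064 0.117 0.155] mean [ 0.697 -0.243  0.114]
plane tilt deg 35.1 dir 145.0 82
side 1085 z [0.088 0.131 0.155] mean [ 0.661 -0.198  0.128]
```

Run:
```python
from h import *
p,d=cam('top'); P,u,v=pts('top',d)
L=P[:,:2]-[.6506,-.2126]; a=np.radians(-12.7); x=L@[np.cos(a),np.sin(a)]; r=np.hypot(*L.T)
for lo in(-.07,-.05,-.02,.02,.05):
    m=(r>.058)&(r<.072)&(x>lo)&(x<lo+.02)&(P[:,2]>.12); print(lo,m.sum(),np.percentile(P[m,2],[50,75]).round(4))
```

```text
-0.07 210 [0.4016 0.4045]
-0.05 38 [0.1553 0.3875]
-0.02 25 [0.1513 0.1537]
0.02 108 [0.1485 0.1517]
0.05 224 [0.1473 0.1512]
```

```bash
python3 plan.py "- - .23 - .02 / .387 -.358 - - .021"
```

```text
t 5.8 at [ 0.5615 -0.1931  0.1051] -12.71 w 0.0104 gf 60.0 F [ 0.2 -0.1 -3.1]
  7 rows of [0.0, -0.0, -0.446]
  12 rows of [-0.279, 0.415, -0.0]
```

step_arm(
  deltas=[
    {"dp": [0,0,-0.3],"twist": 0},
    {"dp": [0,0,-0.446],"twist": 0},
    {"dp": [0,0,-0.446],"twist": 0},
    {"dp": [0,0,-0.446],"twist": 0},
    {"dp": [0,0,-0.446],"twist": 0},
    {"dp": [0,0,-0.446],"twist": 0},
    {"dp": [0,0,-0.446],"twist": 0},
    {"dp": [0,0,-0.146],"twist": 0},
  ],
)

```text
time_s: 6.55
ee_pos: [0.5621, -0.1934, 0.233]
eef_rot: [3.141, -0.003, -0.222]
force: [0.5, 0.4, -2.9]
grip_width: 0.0106
grip_force: 60.0
```

step_arm(
  deltas=[
    {"dp": [-0.14,0.2,0],"twist": 0},
    {"dp": [-0.27,0.415,0],"twist": 0},
    {"dp": [-0.28,0.415,0],"twist": 0},
    {"dp": [-0.28,0.415,0],"twist": 0},
    {"dp": [-0.28,0.415,0],"twist": 0},
    {"dp": [-0.28,0.415,0],"twist": 0},
    {"dp": [-0.28,0.415,0],"twist": 0},
    {"dp": [-0.28,0.415,0],"twist": 0},
    {"dp": [-0.28,0.415,0],"twist": 0},
    {"dp": [-0.28,0.415,0],"twist": 0},
    {"dp": [-0.28,0.415,0],"twist": 0},
    {"dp": [-0.28,0.415,0],"twist": 0},
  ],
)

```text
time_s: 7.75
ee_pos: [0.3929, -0.3513, 0.2294]
eef_rot: [-3.141, 0.001, -0.222]
force: [0.3, -0.1, -3.6]
grip_width: 0.0104
grip_force: 60.0
```

step_arm(
  deltas=[
    {"dp": [-0.14,0.2,0],"twist": 0},
    {"dp": [0,0,0],"twist": 0},
  ],
)

```text
time_s: 7.95
ee_pos: [0.3862, -0.358, 0.2298]
eef_rot: [-3.141, 0.001, -0.224]
force: [-0.7, 0.2, -2.6]
grip_width: 0.0109
grip_force: 60.0
```

step_arm(
  deltas=[
    {"dp": [0,0,0],"twist": 0},
    {"dp": [0,0,0],"twist": 0},
    {"dp": [0,0,0],"twist": 0},
  ],
  squeeze=20,
)

```text
time_s: 8.25
ee_pos: [0.3877, -0.357, 0.2302]
eef_rot: [-3.141, 0.0, -0.221]
force: [0.3, -0.1, -2.7]
grip_width: 0.011
grip_force: 20.0
```

step_arm(
  deltas=[
    {"dp": [0,0,0],"twist": 0},
    {"dp": [0,0,0],"twist": 0},
    {"dp": [0,0,0],"twist": 0},
    {"dp": [0,0,0],"twist": 0},
  ],
  squeeze=10,
)

```text
time_s: 8.65
ee_pos: [0.3871, -0.3574, 0.2302]
eef_rot: [-3.141, 0.001, -0.222]
force: [-2.2, 0.0, -3.5]
grip_width: 0.011
grip_force: 10.0
```

```bash
python3 plan.py "- - .23"; python3 tub.py 2
```

```text
t 8.7 at [ 0.3871 -0.3574  0.2302] -12.71 w 0.011 gf 10.0 F [-2.2  0.  -3.5]
  1 rows of [0.0, -0.0, 0.004]
top 245 z [0.005 0.199 0.209] mean [ 0.355 -0.328  0.192]
plane tilt deg 27.7 dir -57.0 13
side 1108 z [0.129 0.187 0.223] mean [ 0.385 -0.315  0.184]
```

View pics/side2.png

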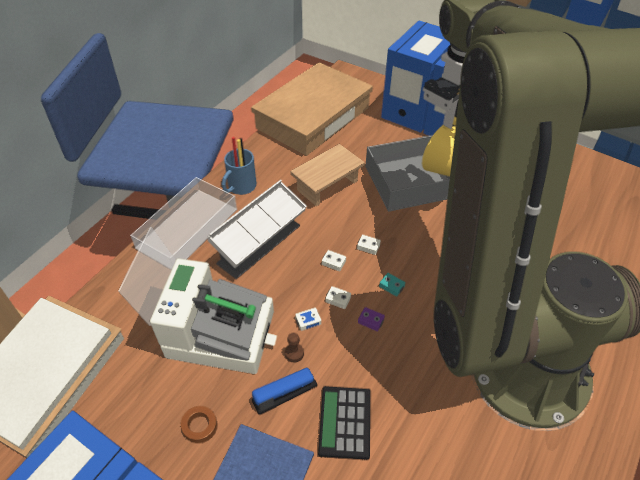

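The tub at pixel (440,150) has swung tipped over the bin (410,172), mouth away from the robot. I'll loosen the grip a little more and check the contents.

step_arm(
  deltas=[
    {"dp": [0,0,0],"twist": 0},
    {"dp": [0,0,0],"twist": 0},
    {"dp": [0,0,0],"twist": 0},
    {"dp": [0,0,0],"twist": 0},
    {"dp": [0,0,0],"twist": 0},
    {"dp": [0,0,0],"twist": 0},
    {"dp": [0,0,0],"twist": 0},
    {"dp": [0,0,0],"twist": 0},
  ],
  squeeze=6,
)

```text
time_s: 9.55
ee_pos: [0.3872, -0.3574, 0.2303]
eef_rot: [-3.142, 0.0, -0.222]
force: [0.8, 0.1, -3.9]
grip_width: 0.0112
grip_force: 6.0
```

```bash
python3 plan.py "- - .23"; python3 tub.py 3
python3 - <<'E'
from h import *
p,d=cam('side')
for r in seg('side','spent1',d,8,.2): print(round(r[0],2),len(r[1]),r[1].mean(0).round(3),int(r[2].mean()),int(r[3].mean()))
P,u,v=pts('side',d); m=(np.hypot(P[:,0]-.465,P[:,1]+.377)<.2)
c=p[v,u].astype(int); y=m&(c[:,0]>110)&(c[:,1]>.6*c[:,0])&(c[:,2]<.5*c[:,0])&(P[:,2]>.08)
a=np.radians(-12.7); Q=P[y]-[.387,-.357,.249]; X=Q[:,:2]@[np.cos(a),np.sin(a)]
for z in np.arange(-.16,.03,.015):
    s=abs(Q[:,2]-z)<.0075
    if s.sum()>3: print(round(z,3),s.sum(),np.percentile(X[s],[2,98]).round(3))
crop=cv2.resize(p[80:230,330:530],(800,600),interpolation=cv2.INTER_CUBIC); save('crop3.png',crop)
E
```

```text
t 9.6 at [ 0.3872 -0.3574  0.2303] -12.72 w 0.0112 gf 6.0 F [ 0.8  0.1 -3.9]
  1 rows of [0.0, -0.0, 0.008]
top 237 z [0.001 0.196 0.207] mean [ 0.355 -0.332  0.179]
plane tilt deg 35.0 dir -50.0 13
side 1167 z [0.13  0.187 0.224] mean [ 0.388 -0.317  0.184]
-0.13 16 [-0.043  0.024]
-0.115 85 [-0.044  0.024]
-0.1 138 [-0.045  0.022]
-0.085 163 [-0.045  0.023]
-0.07 200 [-0.044  0.022]
-0.055 244 [-0.038  0.022]
-0.04 260 [-0.025  0.02 ]
-0.025 103 [-0.007  0.02 ]
0.005 13 [-0.016 -0.01 ]
```

View pics/crop3.png

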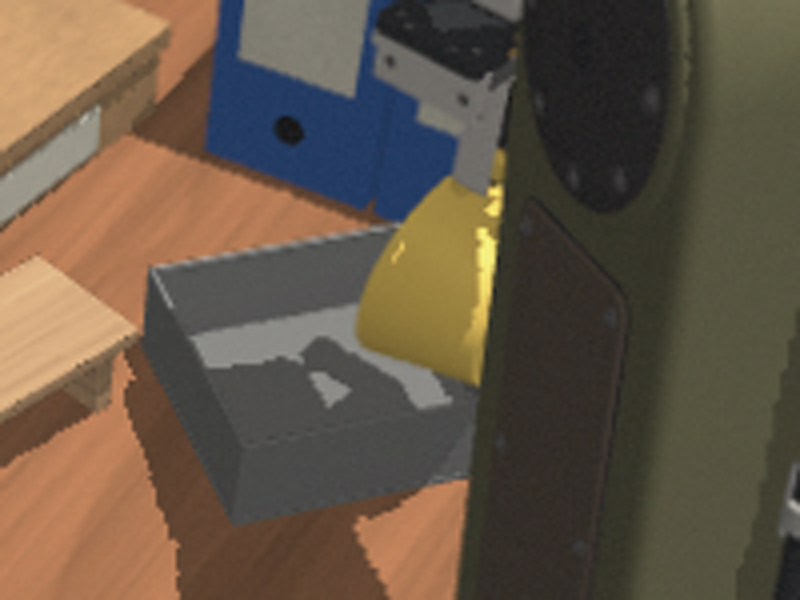

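The tub hangs at about 90° with its mouth (370,320 in the crop) over the bin. The visible bin floor is still empty, so I'll grip hard and shake.

step_arm(
  deltas=[
    {"dp": [0,0,0],"twist": 0},
    {"dp": [0,0,0],"twist": 0},
    {"dp": [0.8,0,0],"twist": 0},
    {"dp": [1,0,0],"twist": 0},
    {"dp": [-1,0,0],"twist": 0},
    {"dp": [-0.8,0,0],"twist": 0},
    {"dp": [0.8,0,0],"twist": 0},
    {"dp": [1,0,0],"twist": 0},
    {"dp": [-1,0,0],"twist": 0},
    {"dp": [-0.8,0,0],"twist": 0},
  ],
  squeeze=60,
)

```text
time_s: 10.75
ee_pos: [0.3871, -0.3573, 0.2277]
eef_rot: [-3.139, 0.004, -0.221]
force: [0.3, -0.4, -2.2]
grip_width: 0.0105
grip_force: 60.0
```

step_arm(
  deltas=[
    {"dp": [0.8,0,0],"twist": 0},
    {"dp": [1,0,0],"twist": 0},
    {"dp": [-1,0,0],"twist": 0},
    {"dp": [-0.8,0,0],"twist": 0},
    {"dp": [0.8,0,0],"twist": 0},
    {"dp": [1,0,0],"twist": 0},
    {"dp": [-1,0,0],"twist": 0},
    {"dp": [-0.8,0,0],"twist": 0},
    {"dp": [0,0,0],"twist": 0},
    {"dp": [0,0,0],"twist": 0},
    {"dp": [0,0,0],"twist": 0},
  ],
)

```text
time_s: 11.85
ee_pos: [0.3877, -0.3576, 0.2306]
eef_rot: [3.141, -0.001, -0.222]
force: [-0.0, 0.5, -1.9]
grip_width: 0.0106
grip_force: 60.0
```

```bash
python3 plan.py "- - .23"
python3 - <<'E'
from h import *
p,d=cam('side')
for r in seg('side','spent1',d,8,.2): print(round(r[0],2),len(r[1]),r[1].mean(0).round(3),int(r[2].mean()),int(r[3].mean()))
P,u,v=pts('side',d)
c=p[v,u].astype(int); b=(np.hypot(P[:,0]-.465,P[:,1]+.377)<.11)&(P[:,2]>.012)&(P[:,2]<.055)&(c.max(1)<60); print('black pts',b.sum(),P[b].mean(0) if b.any() else '')
crop=cv2.resize(p[80:230,330:530],(800,600),interpolation=cv2.INTER_CUBIC); save('crop4.png',crop)
E
```

```text
t 11.8 at [ 0.3877 -0.3576  0.2306] -12.71 w 0.0106 gf 60.0 F [-0.   0.5 -1.9]
  1 rows of [0.0, -0.0, 0.016]
0.67 96 [ 0.51  -0.376  0.044] 397 163
0.64 66 [ 0.522 -0.404  0.052] 398 153
0.58 246 [ 0.527 -0.36   0.036] 388 166
0.58 307 [ 0.495 -0.05   0.016] 338 251
0.47 3434 [ 0.473 -0.354  0.031] 405 176
black pts 340 [ 0.52260031 -0.37149939  0.04130306]
```

View pics/crop4.png

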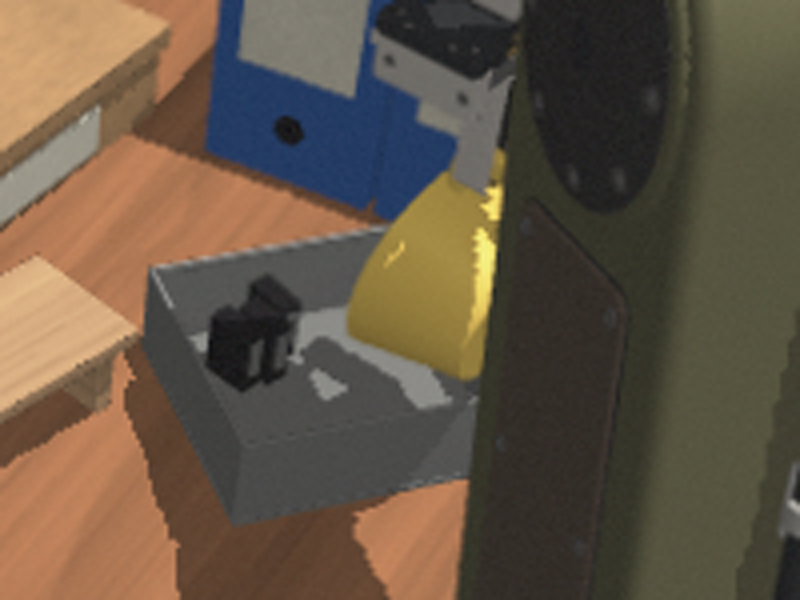

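All three spent cassettes are in the bin (crop 210–300, 275–390) and the 1.9 N load matches an empty tub. I'll right the tub by swinging its base against the bin's near wall top while the grip is loose, then carry it to the ledge.

```bash
python3 plan.py "- - .24 -41.7 / .439 -.354 - / - - .171"
python3 - <<'E'
import numpy as np
th=np.radians(np.linspace(90,0,12)); g=np.c_[42*np.sin(th)-120*np.cos(th),120*np.sin(th)+42*np.cos(th)]
d=np.diff(g,axis=0)/40; print([[round(a,2),0,round(-b,2)] for a,b in d])
E
```

```text
t 11.9 at [ 0.3877 -0.3575  0.2304] -12.69 w 0.0106 gf 60.0 F [ 1.4  0.9 -2.5]
  twist 8 rows of 0.906
  1 rows of [0.0, -0.0, -0.24]
  2 rows of [0.449, -0.459, -0.0]
  3 rows of [0.0, -0.0, 0.575]
[[np.float64(-0.44), 0, np.float64(-0.12)], [np.float64(-0.45), 0, np.float64(-0.06)], [np.float64(-0.45), 0, np.float64(0.01)], [np.float64(-0.45), 0, np.float64(0.07)], [np.float64(-0.43), 0, np.float64(0.14)], [np.float64(-0.41), 0, np.float64(0.2)], [np.float64(-0.38), 0, np.float64(0.25)], [np.float64(-0.34), 0, np.float64(0.3)], [np.float64(-0.29), 0, np.float64(0.35)], [np.float64(-0.24), 0, np.float64(0.39)], [np.float64(-0.18), 0, np.float64(0.42)]]
```

step_arm(
  deltas=[
    {"dp": [0,0,-0.24],"twist": 0},
    {"dp": [0,0,0],"twist": 0.906},
    {"dp": [0,0,0],"twist": 0.906},
    {"dp": [0,0,0],"twist": 0.906},
    {"dp": [0,0,0],"twist": 0.906},
    {"dp": [0,0,0],"twist": 0.906},
    {"dp": [0,0,0],"twist": 0.906},
    {"dp": [0,0,0],"twist": 0.906},
    {"dp": [0,0,0],"twist": 0.906},
    {"dp": [0.3,-0.3,0],"twist": 0},
    {"dp": [0.3,-0.3,0],"twist": 0},
    {"dp": [0.3,-0.32,0],"twist": 0},
  ],
)

```text
time_s: 13.15
ee_pos: [0.4395, -0.354, 0.2407]
eef_rot: [-3.142, -0.001, -0.728]
force: [-0.0, -0.7, -2.4]
grip_width: 0.0104
grip_force: 60.0
```

step_arm(
  deltas=[
    {"dp": [0,0,0],"twist": 0},
    {"dp": [0,0,0.43],"twist": 0},
    {"dp": [0,0,0.43],"twist": 0},
    {"dp": [0,0,0.43],"twist": 0},
    {"dp": [0,0,0.43],"twist": 0},
    {"dp": [0,0,0],"twist": 0},
    {"dp": [0,0,0],"twist": 0},
  ],
)

```text
time_s: 13.85
ee_pos: [0.4385, -0.3542, 0.172]
eef_rot: [3.142, -0.0, -0.728]
force: [-0.6, 0.3, -1.8]
grip_width: 0.0102
grip_force: 60.0
```

```bash
python3 plan.py "- - .171"
python3 - <<'E'
from h import *
o=ctrl.get_obs(); g=np.array(o['ee_pos'])+[0,0,.019]; a=o['eef_rot'][2]
for n in('side','top'):
    p,d=cam(n); P,u,v=pts(n,d); c=p[v,u].astype(int); Q=P-g
    X=Q[:,:2]@[np.cos(a),np.sin(a)];Y=Q[:,:2]@[-np.sin(a),np.cos(a)]
    y=(c[:,0]>110)&(c[:,1]>.6*c[:,0])&(c[:,2]<.5*c[:,0])&(abs(X)<.1)&(abs(Y)<.1)&(P[:,2]>.02)
    for z in np.arange(-.16,.03,.015):
        s=y&(abs(Q[:,2]-z)<.0075)
        if s.sum()>3: print(n,round(z,3),s.sum(),np.percentile(X[s],[2,98]).round(3))
    w=(abs(Y)<.05)&(X>-.09)&(X<-.03)&(P[:,2]>.06)&(P[:,2]<.08)&(~y); print('wall',w.sum(),X[w].mean() if w.any() else '')
E
```

```text
t 13.8 at [ 0.4385 -0.3542  0.172 ] -41.71 w 0.0102 gf 60.0 F [-0.6  0.3 -1.8]
  1 rows of [0.0, -0.0, 0.024]
side -0.13 76 [-0.038 -0.03 ]
side -0.115 128 [-0.039  0.024]
side -0.1 164 [-0.041  0.025]
side -0.085 196 [-0.044  0.026]
side -0.07 247 [-0.044  0.026]
side -0.055 349 [-0.045  0.026]
side -0.04 376 [-0.035  0.023]
side -0.025 100 [-0.034  0.024]
side -0.01 34 [-0.036 -0.012]
side 0.005 62 [-0.036  0.001]
wall 118 -0.05477429892369525
top -0.085 4 [-0.04  -0.039]
top -0.055 72 [-0.043 -0.027]
top -0.04 35 [-0.039 -0.012]
top -0.01 4 [-0.032 -0.021]
wall 118 -0.05020072808543943
```

step_arm(
  deltas=[
    {"dp": [-0.22,0,0],"twist": 0},
    {"dp": [0,0,0],"twist": 0},
    {"dp": [-0.44,0,-0.12],"twist": 0},
    {"dp": [-0.45,0,-0.06],"twist": 0},
    {"dp": [-0.45,0,0.01],"twist": 0},
    {"dp": [-0.45,0,0.07],"twist": 0},
    {"dp": [-0.43,0,0.14],"twist": 0},
    {"dp": [-0.41,0,0.2],"twist": 0},
    {"dp": [-0.38,0,0.25],"twist": 0},
    {"dp": [-0.34,0,0.3],"twist": 0},
    {"dp": [-0.29,0,0.35],"twist": 0},
  ],
  squeeze=10,
)

```text
time_s: 15.05
ee_pos: [0.3232, -0.2511, 0.1261]
eef_rot: [3.142, -0.003, -0.728]
force: [-0.3, -0.6, -0.1]
grip_width: 0.0104
grip_force: 10.0
```

step_arm(
  deltas=[
    {"dp": [-0.24,0,0.39],"twist": 0},
    {"dp": [-0.18,0,0.38],"twist": 0},
    {"dp": [0,0,0],"twist": 0},
  ],
)

```text
time_s: 15.35
ee_pos: [0.31, -0.2392, 0.094]
eef_rot: [-3.142, 0.002, -0.728]
force: [-0.8, 1.0, -1.4]
grip_width: 0.0107
grip_force: 10.0
```

step_arm(
  deltas=[
    {"dp": [0,0,0],"twist": 0},
    {"dp": [0,0,0],"twist": 0},
    {"dp": [0,0,0],"twist": 0},
  ],
  squeeze=60,
)

```text
time_s: 15.65
ee_pos: [0.3111, -0.2403, 0.0953]
eef_rot: [3.142, -0.001, -0.728]
force: [0.4, 1.0, -3.3]
grip_width: 0.0102
grip_force: 60.0
```

```bash
python3 plan.py "- - .2"
cat > tilt.py <<'E'
from h import *
o=ctrl.get_obs(); g=np.array(o['ee_pos'])+[0,0,.019]; a=o['eef_rot'][2]
for n in('side','top'):
    p,d=cam(n); save(n+'t%d.png'%(o['time_s']*10),p); P,u,v=pts(n,d); c=p[v,u].astype(int); Q=P-g
    X=Q[:,:2]@[np.cos(a),np.sin(a)];Y=Q[:,:2]@[-np.sin(a),np.cos(a)]
    y=(c[:,0]>110)&(c[:,1]>.6*c[:,0])&(c[:,2]<.5*c[:,0])&(abs(X)<.18)&(abs(Y)<.08)&(P[:,2]>.02)
    for x in np.arange(-.02,.18,.02):
        s=y&(abs(X-x)<.01)
        if s.sum()>3: print(n,'x',round(x,3),s.sum(),'z',np.percentile(Q[s,2],[2,98]).round(3))
E
python3 tilt.py
```

```text
t 15.7 at [ 0.3111 -0.2403  0.0953] -41.71 w 0.0102 gf 60.0 F [ 0.4  1.  -3.3]
  4 rows of [0.0, -0.0, -0.654]
side x -0.02 5 z [0.096 0.112]
side x 0.0 35 z [-0.031  0.02 ]
side x 0.02 16 z [-0.022  0.125]
side x 0.04 142 z [-0.034  0.122]
side x 0.06 153 z [-0.043  0.029]
side x 0.08 102 z [-0.041  0.03 ]
side x 0.1 50 z [-0.038  0.03 ]
side x 0.12 46 z [-0.039  0.033]
side x 0.14 198 z [-0.032  0.032]
side x 0.16 137 z [0.008 0.034]
top x 0.04 17 z [0.239 0.273]
top x 0.06 5 z [-0.041 -0.036]
top x 0.08 183 z [-0.043  0.03 ]
top x 0.1 421 z [-0.044  0.03 ]
top x 0.12 406 z [-0.042  0.03 ]
top x 0.14 409 z [-0.041  0.032]
top x 0.16 153 z [0.001 0.035]
```

```bash
python3 plan.py "- - .19 -12.7 / .5625 -.194 - - .022 / - - .106 - .02/ - - .0940"
```

```text
t 15.8 at [ 0.311  -0.2402  0.095 ] -41.71 w 0.0106 gf 60.0 F [ 0.4  0.2 -3.4]
  twist 8 rows of -0.907
  4 rows of [0.0, -0.0, -0.593]
  12 rows of [0.49, -0.209, -0.0]
  5 rows of [0.0, -0.0, 0.42]
  1 rows of [0.0, -0.0, 0.3]
```

step_arm(
  deltas=[
    {"dp": [0,0,-0.3],"twist": 0},
    {"dp": [0,0,-0.593],"twist": 0},
    {"dp": [0,0,-0.593],"twist": 0},
    {"dp": [0,0,-0.593],"twist": 0},
    {"dp": [0,0,-0.3],"twist": -0.907},
    {"dp": [0,0,0],"twist": -0.907},
    {"dp": [0,0,0],"twist": -0.907},
    {"dp": [0,0,0],"twist": -0.907},
    {"dp": [0,0,0],"twist": -0.907},
    {"dp": [0,0,0],"twist": -0.907},
    {"dp": [0,0,0],"twist": -0.907},
    {"dp": [0,0,0],"twist": -0.907},
  ],
)

```text
time_s: 16.95
ee_pos: [0.3108, -0.2401, 0.19]
eef_rot: [3.141, 0.0, -0.219]
force: [0.3, -0.7, -1.7]
grip_width: 0.0109
grip_force: 60.0
```

step_arm(
  deltas=[
    {"dp": [0.49,-0.209,0],"twist": 0},
    {"dp": [0.49,-0.209,0],"twist": 0},
    {"dp": [0.49,-0.209,0],"twist": 0},
    {"dp": [0.49,-0.209,0],"twist": 0},
    {"dp": [0.49,-0.209,0],"twist": 0},
    {"dp": [0.49,-0.209,0],"twist": 0},
    {"dp": [0.49,-0.209,0],"twist": 0},
    {"dp": [0.49,-0.209,0],"twist": 0},
    {"dp": [0.49,-0.209,0],"twist": 0},
    {"dp": [0.49,-0.209,0],"twist": 0},
    {"dp": [0.49,-0.209,0],"twist": 0},
    {"dp": [0.49,-0.209,0],"twist": 0},
  ],
)

```text
time_s: 18.15
ee_pos: [0.5631, -0.1936, 0.1898]
eef_rot: [-3.142, 0.0, -0.221]
force: [-1.1, -0.3, -1.2]
grip_width: 0.0102
grip_force: 60.0
```

step_arm(
  deltas=[
    {"dp": [0,0,0],"twist": 0},
    {"dp": [0,0,0.4],"twist": 0},
    {"dp": [0,0,0.4],"twist": 0},
    {"dp": [0,0,0.4],"twist": 0},
    {"dp": [0,0,0.4],"twist": 0},
    {"dp": [0,0,0.4],"twist": 0},
    {"dp": [0,0,0],"twist": 0},
  ],
)

```text
time_s: 18.85
ee_pos: [0.5608, -0.1936, 0.1079]
eef_rot: [-3.141, 0.004, -0.222]
force: [0.1, -0.0, -3.2]
grip_width: 0.0106
grip_force: 60.0
```

```bash
python3 plan.py ".5625 -.194 .0945"; python3 tilt.py
```

```text
t 18.9 at [ 0.5608 -0.1936  0.1079] -12.7 w 0.0106 gf 60.0 F [ 0.1 -0.  -3.2]
  1 rows of [0.044, 0.001, 0.335]
side x 0.0 15 z [-0.031  0.02 ]
side x 0.02 32 z [-0.029  0.124]
side x 0.04 143 z [-0.036  0.121]
side x 0.06 189 z [-0.043  0.028]
side x 0.08 125 z [-0.042  0.029]
side x 0.1 81 z [-0.039  0.032]
side x 0.12 118 z [-0.04   0.031]
side x 0.14 434 z [-0.039  0.032]
side x 0.16 141 z [-0.002  0.033]
top x 0.04 25 z [0.256 0.279]
top x 0.08 54 z [-0.045 -0.033]
top x 0.1 132 z [-0.041  0.031]
top x 0.12 454 z [-0.04   0.032]
top x 0.14 649 z [-0.04   0.033]
top x 0.16 178 z [-0.     0.035]
```

step_arm(
  deltas=[
    {"dp": [0,0,0.17],"twist": 0},
    {"dp": [0,0,0.17],"twist": 0},
    {"dp": [0,0,0],"twist": 0},
  ],
)

```text
time_s: 19.25
ee_pos: [0.5625, -0.194, 0.0965]
eef_rot: [3.141, -0.001, -0.221]
force: [-0.6, -0.1, -1.4]
grip_width: 0.0102
grip_force: 60.0
```

step_arm(
  deltas=[
    {"dp": [0,0,0],"twist": 0},
    {"dp": [0,0,0],"twist": 0},
    {"dp": [0,0,0],"twist": 0},
  ],
  squeeze=4,
)

```text
time_s: 19.55
ee_pos: [0.5625, -0.1939, 0.0965]
eef_rot: [3.141, -0.001, -0.221]
force: [1.3, -1.0, 0.4]
grip_width: 0.011
grip_force: 4.0
```

step_arm(
  deltas=[
    {"dp": [0,0,0],"twist": 0},
    {"dp": [0,0,0],"twist": 0},
    {"dp": [0,0,0],"twist": 0},
    {"dp": [0,0,0],"twist": 0},
    {"dp": [0,0,0],"twist": 0},
  ],
  gripper=-0.1,
)

```text
time_s: 20.05
ee_pos: [0.5622, -0.1938, 0.0963]
eef_rot: [-3.142, 0.0, -0.221]
force: [-0.5, -0.8, 0.6]
grip_width: 0.0424
grip_force: 0.0
```

step_arm(
  deltas=[
    {"dp": [0,0,-0.5],"twist": 0},
    {"dp": [0,0,-0.7],"twist": 0},
    {"dp": [0,0,-0.7],"twist": 0},
    {"dp": [0,0,-0.7],"twist": 0},
    {"dp": [0,0,-0.4],"twist": 0},
    {"dp": [0,0,0],"twist": 0},
  ],
)

```text
time_s: 20.65
ee_pos: [0.563, -0.1941, 0.2186]
eef_rot: [3.141, -0.004, -0.221]
force: [0.4, -0.2, 0.8]
grip_width: 0.042
grip_force: 0.0
```

```bash
cat > state.py <<'E'
from h import *
from scipy.optimize import least_squares
for n in('top','side'):
    p,d=cam(n); save('last_%s.png'%n,p); P,u,v=pts(n,d)
    m=(np.hypot(P[:,0]-.655,P[:,1]+.215)<.13)&(P[:,2]>.136)&(P[:,2]<.152); Q=P[m]
    if len(Q)>50:
        f=least_squares(lambda x:np.hypot(Q[:,0]-x[0],Q[:,1]-x[1])-x[2],[.655,-.215,.065],loss='soft_l1',f_scale=.002).x
        k=abs(np.hypot(Q[:,0]-f[0],Q[:,1]-f[1])-f[2])<.006; a=np.linalg.lstsq(np.c_[Q[k,:2],np.ones(k.sum())],Q[k,2],rcond=None)[0]
        e=f[:2]-[.645,-.239]; t=np.radians(-17); print(n,'rim',f.round(4),'z',Q[k,2].mean().round(4),'tilt',np.hypot(*a[:2]).round(3),'in ledge',(e@[np.cos(t),np.sin(t)]).round(4),(e@[-np.sin(t),np.cos(t)]).round(4))
    for l in('blue_cassette','spare1'):
        for r in seg(n,l,d,7,.4):
            T=r[1][r[1][:,2]>np.percentile(r[1][:,2],90)-.008]; 
            if len(T)<10: continue
            c=p[r[3],r[2]].mean(0).astype(int); print(n,l,round(r[0],2),rect(T),'z',np.median(T[:,2]).round(4),'rgb',c)
E
python3 plan.py "- - .2"; python3 state.py
```

```text
t 20.6 at [ 0.563  -0.1941  0.2186] -12.69 w 0.042 gf 0.0 F [ 0.4 -0.2  0.8]
  1 rows of [0.0, -0.0, 0.466]
top rim [ 0.6571 -0.2168  0.0627] z 0.1412 tilt 0.013 in ledge 0.005 0.0248
top blue_cassette 0.65 (array([456.5, 145.2]), array([48.7, 35.2]), 51.2) z 0.0185 rgb [135 144 154]
top blue_cassette 0.42 (array([605.7, 278.8]), array([31.9, 21.7]), 7.1) z 0.1428 rgb [39 89 46]
top spare1 0.91 (array([346.4, -35.5]), array([35.2, 49.1]), 89.5) z 0.0188 rgb [23 59 54]
top spare1 0.87 (array([498.7, -55.1]), array([47.5, 36.6]), 7.1) z 0.0183 rgb [96 91 80]
top spare1 0.83 (array([ 448.8, -109.7]), array([46.3, 32.9]), 11.1) z 0.0186 rgb [97 92 81]
top spare1 0.77 (array([431.5,  61.1]), array([48.7, 35.5]), 9.2) z 0.0187 rgb [172 167 152]
top spare1 0.72 (array([342.2,  72. ]), array([48.8, 35.2]), 1.2) z 0.0186 rgb [46 24 52]
side rim [ 0.6555 -0.2138  0.0638] z 0.1411 tilt 0.004 in ledge 0.0027 0.0272
side blue_cassette 0.83 (array([454.7, 146.3]), array([50.1, 38.7]), 56.0) z 0.0187 rgb [143 150 159]
side blue_cassette 0.64 (array([566.1, 276.8]), array([16.6, 36.9]), 88.8) z 0.1146 rgb [50 50 49]
side spare1 0.95 (array([344.6, -33.3]), array([40.9, 50. ]), 88.3) z 0.0186 rgb [47 90 84]
side spare1 0.94 (array([339.9,  72.8]), array([48.6, 39.1]), 1.1) z 0.0188 rgb [72 46 81]
side spare1 0.9 (array([ 448.7, -109.6]), array([49.8, 41.9]), 10.7) z 0.0187 rgb [133 130 118]
side spare1 0.84 (array([429.9,  62.5]), array([48.8, 38.7]), 9.5) z 0.0189 rgb [180 177 165]
side spare1 0.7 (array([497.1, -53.4]), array([47.6, 42.4]), 8.5) z 0.0189 rgb [133 130 118]
```

```bash
python3 plan.py "- - - 22.6 / .5224 .2441 .21 / - - .093"
python3 - <<'E'
import numpy as np
th=np.radians(np.linspace(-17.7,81.5,15)); g=100*np.c_[-np.cos(th),np.sin(th)]
print([[round(float(a),2),0,round(float(-b),2)] for a,b in np.diff(g,axis=0)/40])
E
```

```text
t 20.9 at [ 0.5619 -0.1937  0.2151] -12.68 w 0.0425 gf 0.0 F [ 0.  -0.6 -0.9]
  twist 9 rows of -0.980
  1 rows of [0.0, 0.0, -0.0]
  15 rows of [0.22, -0.699, 0.008]
  4 rows of [0.0, 0.0, 0.731]
[[-0.08, 0, -0.3], [-0.04, 0, -0.31], [0.0, 0, -0.31], [0.04, 0, -0.31], [0.08, 0, -0.3], [0.11, 0, -0.29], [0.15, 0, -0.27], [0.18, 0, -0.25], [0.21, 0, -0.23], [0.24, 0, -0.2], [0.26, 0, -0.17], [0.28, 0, -0.14], [0.29, 0, -0.1], [0.3, 0, -0.06]]
```

step_arm(
  deltas=[
    {"dp": [0,0,0],"twist": -0.98},
    {"dp": [0,0,0],"twist": -0.98},
    {"dp": [0,0,0],"twist": -0.98},
    {"dp": [0,0,0],"twist": -0.98},
    {"dp": [0,0,0],"twist": -0.98},
    {"dp": [0,0,0],"twist": -0.98},
    {"dp": [0,0,0],"twist": -0.98},
    {"dp": [0,0,0],"twist": -0.98},
    {"dp": [0,0,0],"twist": -0.98},
  ],
)

```text
time_s: 21.85
ee_pos: [0.5621, -0.1937, 0.2155]
eef_rot: [-3.141, 0.001, 0.397]
force: [0.4, 0.3, -0.6]
grip_width: 0.0425
grip_force: 0.0
```

step_arm(
  deltas=[
    {"dp": [0.22,-0.699,0],"twist": 0},
    {"dp": [0.22,-0.699,0],"twist": 0},
    {"dp": [0.22,-0.699,0],"twist": 0},
    {"dp": [0.22,-0.699,0],"twist": 0},
    {"dp": [0.22,-0.699,0],"twist": 0},
    {"dp": [0.22,-0.699,0],"twist": 0},
    {"dp": [0.22,-0.699,0],"twist": 0},
    {"dp": [0.22,-0.699,0],"twist": 0},
    {"dp": [0.22,-0.699,0],"twist": 0},
    {"dp": [0.22,-0.699,0],"twist": 0},
    {"dp": [0.22,-0.699,0],"twist": 0},
    {"dp": [0.22,-0.699,0],"twist": 0},
  ],
)

```text
time_s: 23.05
ee_pos: [0.5304, 0.1577, 0.2156]
eef_rot: [-3.141, 0.001, 0.394]
force: [1.1, 0.0, -0.2]
grip_width: 0.0419
grip_force: 0.0
```

step_arm(
  deltas=[
    {"dp": [0.22,-0.699,0],"twist": 0},
    {"dp": [0.22,-0.699,0],"twist": 0},
    {"dp": [0.22,-0.699,0],"twist": 0},
    {"dp": [0,0,0],"twist": 0},
    {"dp": [0,0,0.6],"twist": 0},
    {"dp": [0,0,0.6],"twist": 0},
    {"dp": [0,0,0.3],"twist": 0},
    {"dp": [0,0,0],"twist": 0},
    {"dp": [0,0,0],"twist": 0},
  ],
)

```text
time_s: 23.95
ee_pos: [0.5234, 0.2439, 0.157]
eef_rot: [3.142, -0.001, 0.394]
force: [0.2, -0.6, 0.6]
grip_width: 0.0421
grip_force: 0.0
```

```bash
python3 plan.py ".5224 .2441 .093 22.6"
python3 - <<'E'
from h import *
o=ctrl.get_obs(); a=np.radians(22.6);R=np.array([[np.cos(a),np.sin(a)],[-np.sin(a),np.cos(a)]])
for n in('top','side'):
    p,d=cam(n); P,u,v=pts(n,d); C=p[v,u].astype(int); L=(P[:,:2]-[.57,.265])@R.T
    g=(C[:,1]>C[:,0]*1.35)&(C[:,1]>C[:,2]*1.35)&(L[:,0]>-.08)&(L[:,0]<-.042)&(abs(L[:,1])<.03)&(P[:,2]<.15)
    print(n,g.sum(),np.percentile(L[g],[3,97],axis=0).round(4).tolist() if g.any() else '',np.percentile(P[g,2],[3,50,97]).round(4) if g.any() else '')
p,d=cam('side'); save('lev.png',cv2.resize(p[250:400,130:330],(800,600)))
E
```

```text
t 23.9 at [0.5234 0.2439 0.157 ] 22.58 w 0.0421 gf 0.0 F [ 0.2 -0.6  0.6]
  twist 1 rows of -0.006
  3 rows of [-0.007, -0.004, 0.534]
top 0  
side 83 [[-0.0575, -0.0122], [-0.0428, 0.0119]] [0.1098 0.1155 0.1203]
```

View pics/lev.png

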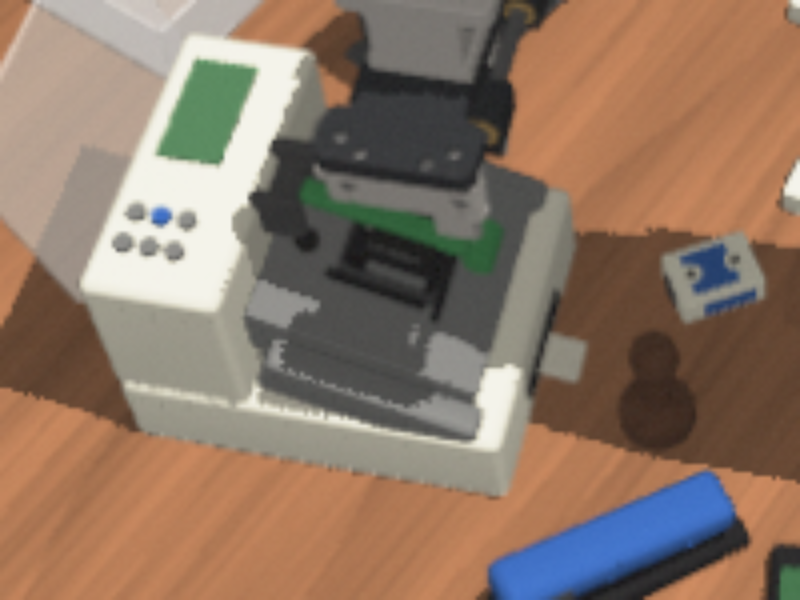

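Fingers hang just over the green knob (crop 480,245), aligned. Descend, pinch, then arc.

step_arm(
  deltas=[
    {"dp": [0,0,0.5],"twist": 0},
    {"dp": [0,0,0.55],"twist": 0},
    {"dp": [0,0,0.53],"twist": 0},
    {"dp": [0,0,0],"twist": 0},
  ],
)

```text
time_s: 24.5
ee_pos: [0.522, 0.2437, 0.0913]
eef_rot: [-3.142, 0.003, 0.394]
force: [0.2, 0.0, -0.2]
grip_width: 0.0425
grip_force: 0.0
```

step_arm(
  deltas=[
    {"dp": [0,0,0],"twist": 0},
    {"dp": [0,0,0],"twist": 0},
    {"dp": [0,0,0],"twist": 0},
    {"dp": [0,0,0],"twist": 0},
    {"dp": [0,0,0],"twist": 0},
  ],
  gripper=-1,
  squeeze=15,
)

```text
time_s: 25.0
ee_pos: [0.5238, 0.2442, 0.094]
eef_rot: [3.141, -0.002, 0.394]
force: [5.3, -2.4, 2.7]
grip_width: 0.0237
grip_force: 15.0
```

step_arm(
  deltas=[
    {"dp": [-0.08,0,-0.3],"twist": 0},
    {"dp": [-0.04,0,-0.31],"twist": 0},
    {"dp": [0,0,-0.31],"twist": 0},
  ],
)

```text
time_s: 25.3
ee_pos: [0.5183, 0.2419, 0.1304]
eef_rot: [3.141, 0.001, 0.394]
force: [3.6, -2.3, -3.5]
grip_width: 0.0241
grip_force: 15.0
```

Pinched at 24 mm, as expected. Continue the arc.

step_arm(
  deltas=[
    {"dp": [0.04,0,-0.31],"twist": 0},
    {"dp": [0.08,0,-0.3],"twist": 0},
    {"dp": [0.11,0,-0.29],"twist": 0},
    {"dp": [0.15,0,-0.27],"twist": 0},
    {"dp": [0.18,0,-0.25],"twist": 0},
    {"dp": [0.21,0,-0.23],"twist": 0},
    {"dp": [0.24,0,-0.2],"twist": 0},
    {"dp": [0.26,0,-0.17],"twist": 0},
    {"dp": [0.28,0,-0.14],"twist": 0},
    {"dp": [0.29,0,-0.1],"twist": 0},
    {"dp": [0.3,0,-0.06],"twist": 0},
    {"dp": [0,0,0],"twist": 0},
  ],
)

```text
time_s: 26.5
ee_pos: [0.5987, 0.2753, 0.2242]
eef_rot: [3.141, -0.001, 0.394]
force: [1.8, -5.1, 6.1]
grip_width: 0.0238
grip_force: 15.0
```

```bash
python3 plan.py "- - .3"
python3 - <<'E'
from h import *
p,d=cam('side'); save('lev2.png',cv2.resize(p[200:400,100:367],(800,600)))
E
```

```text
t 26.5 at [0.5987 0.2753 0.2242] 22.58 w 0.0238 gf 15.0 F [ 1.8 -5.1  6.1]
  3 rows of [0.0, 0.0, -0.631]
```

View pics/lev2.png

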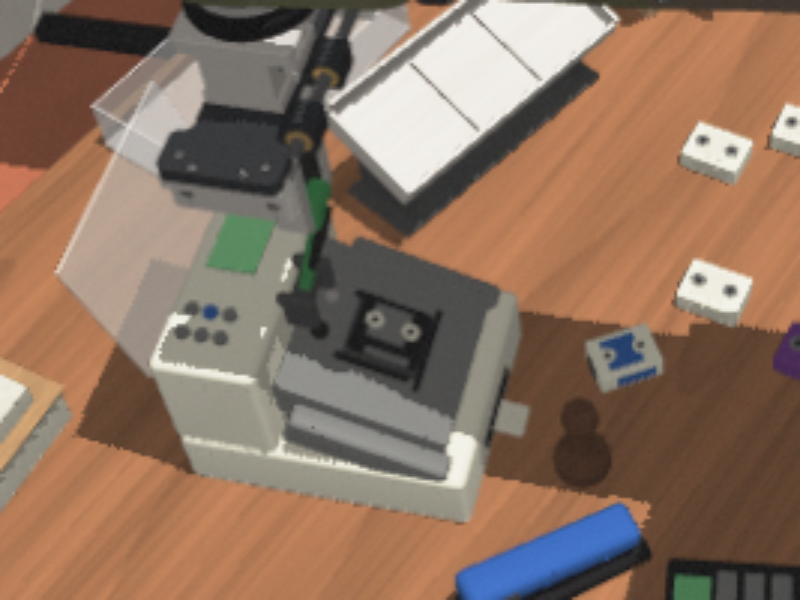

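step_arm(
  deltas=[
    {"dp": [0,0,0],"twist": 0},
    {"dp": [0,0,0],"twist": 0},
    {"dp": [0,0,0],"twist": 0},
    {"dp": [0,0,-0.4],"twist": 0},
    {"dp": [0,0,-0.4],"twist": 0},
    {"dp": [0,0,-0.4],"twist": 0},
    {"dp": [-0.75,0,0],"twist": 0},
    {"dp": [-0.75,0,0],"twist": 0},
    {"dp": [-0.75,0,0],"twist": 0},
    {"dp": [-0.75,0,0],"twist": 0},
    {"dp": [-0.75,0,0],"twist": 0},
    {"dp": [-0.75,0,0],"twist": 0},
  ],
  gripper=0.2,
)

```text
time_s: 27.75
ee_pos: [0.43, 0.2057, 0.2707]
eef_rot: [-3.141, -0.0, 0.395]
force: [0.1, 0.5, 0.6]
grip_width: 0.0564
grip_force: 0.0
```

```bash
python3 plan.py "- - .3"
cat > bed.py <<'E'
from h import *
a=np.radians(22.6);R=np.array([[np.cos(a),np.sin(a)],[-np.sin(a),np.cos(a)]])
c,s=np.cos(np.radians(20)),np.sin(np.radians(20))
for n in('top','side'):
    p,d=cam(n); P,u,v=pts(n,d); C=p[v,u].astype(int); L=np.c_[(P[:,:2]-[.57,.265])@R.T,P[:,2]]-[-.005,-.001,.0922]
    B=np.c_[c*L[:,0]+s*L[:,2],L[:,1],-s*L[:,0]+c*L[:,2]]
    k=(abs(B[:,0])<.045)&(abs(B[:,1])<.04)&(B[:,2]>-.01)&(B[:,2]<.05)
    m=k&((abs(B[:,1])>.03)); print(n,'deck z',np.median(B[m,2]).round(4))
    T=B[k&(abs(B[:,2]-.018)<.005)&(abs(B[:,1])<.03)&(abs(B[:,0])<.035)]
    print(' top face',len(T),rect(T),'z',np.median(T[:,2]).round(4))
    print(' x-profile',[(int(x*1e3),int(np.median(B[k&(abs(B[:,0]-x)<.002)&(abs(B[:,1])<.012),2])*1e3)) for x in np.arange(-.042,.045,.004) if (k&(abs(B[:,0]-x)<.002)&(abs(B[:,1])<.012)).any()])
    g=(C[:,1]>C[:,0]*1.35)&(C[:,1]>C[:,2]*1.35)&(B[:,0]>-.06)&(B[:,0]<.12)&(abs(B[:,1])<.03)&(B[:,2]>.015)
    K=B[g]; t=K[np.argsort(-np.hypot(K[:,0]-.062,K[:,2]-.026))[:max(10,len(K)//4)]].mean(0); print(' lever far pts',t.round(3),'q~',np.arctan2(t[2]-.026,.062-t[0]).round(2))
E
python3 bed.py
```

```text
t 27.8 at [0.43   0.2057 0.2707] 22.61 w 0.0564 gf 0.0 F [0.1 0.5 0.6]
  1 rows of [0.0, 0.0, -0.732]
top deck z -0.0005
 top face 350 (array([ 2.9, -1.1]), array([36.2, 50.7]), 89.4) z 0.017
 x-profile [(-42, 0), (-38, 0), (-34, -1), (-30, 0), (-26, 7), (-22, 16), (-18, 16), (-14, 17), (-10, 17), (-6, 17), (-2, 17), (1, 17), (5, 17), (9, 17), (13, 16), (17, 16), (21, 16), (25, 13), (29, 0), (33, 0), (37, 0), (41, 0)]
 lever far pts [ 0.077 -0.002  0.132] q~ 1.71
side deck z 0.0006
 top face 370 (array([2. , 0.4]), array([36.9, 48.1]), 88.6) z 0.0183
 x-profile [(-42, 0), (-38, 0), (-34, 0), (-30, 1), (-26, 7), (-22, 15), (-18, 18), (-14, 19), (-10, 18), (-6, 19), (-2, 18), (1, 20), (5, 19), (9, 18), (13, 19), (17, 18), (21, 18), (25, 6), (29, 1), (33, 1), (37, 1), (41, 2)]
 lever far pts [0.076 0.001 0.133] q~ 1.7
```

```bash
python3 plan.py ".5567 .258 .2 22.6 / - - .0975"
```

```text
t 27.9 at [0.4293 0.2055 0.2715] 22.62 w 0.0562 gf 0.0 F [ 0.1  0.5 -0.2]
  twist 1 rows of 0.005
  6 rows of [0.574, 0.002, 0.298]
  4 rows of [0.0, 0.0, 0.641]
```

step_arm(
  deltas=[
    {"dp": [0.574,0.002,0.298],"twist": 0},
    {"dp": [0.574,0.002,0.298],"twist": 0},
    {"dp": [0.574,0.002,0.298],"twist": 0},
    {"dp": [0.574,0.002,0.298],"twist": 0},
    {"dp": [0.574,0.002,0.298],"twist": 0},
    {"dp": [0.574,0.002,0.298],"twist": 0},
    {"dp": [0,0,0],"twist": 0},
    {"dp": [0,0,0.6],"twist": 0},
    {"dp": [0,0,0.6],"twist": 0},
    {"dp": [0,0,0.6],"twist": 0},
    {"dp": [0,0,0.35],"twist": 0},
    {"dp": [0,0,0],"twist": 0},
  ],
)

```text
time_s: 29.05
ee_pos: [0.558, 0.2583, 0.1118]
eef_rot: [-3.141, 0.003, 0.395]
force: [0.1, -0.2, -0.2]
grip_width: 0.0565
grip_force: 0.0
```

```bash
python3 plan.py ".5567 .258 .0975 22.6"
```

```text
t 29.1 at [0.558  0.2583 0.1118] 22.6 w 0.0565 gf 0.0 F [ 0.1 -0.2 -0.2]
  twist 1 rows of 0.001
  1 rows of [-0.033, -0.005, 0.357]
```

step_arm(
  deltas=[
    {"dp": [-0.033,0,0.18],"twist": 0},
    {"dp": [0,0,0.17],"twist": 0},
    {"dp": [0,0,0],"twist": 0},
  ],
)

```text
time_s: 29.35
ee_pos: [0.5573, 0.2579, 0.0988]
eef_rot: [-3.142, 0.001, 0.394]
force: [0.2, 0.1, 0.5]
grip_width: 0.0563
grip_force: 0.0
```

step_arm(
  deltas=[
    {"dp": [0,0,0],"twist": 0},
    {"dp": [0,0,0],"twist": 0},
    {"dp": [0,0,0],"twist": 0},
    {"dp": [0,0,0],"twist": 0},
    {"dp": [0,0,0],"twist": 0},
  ],
  gripper=-1,
  squeeze=20,
)

```text
time_s: 29.85
ee_pos: [0.5577, 0.2581, 0.0995]
eef_rot: [-3.142, -0.001, 0.394]
force: [-0.3, -0.4, 1.7]
grip_width: 0.0355
grip_force: 20.0
```

step_arm(
  deltas=[
    {"dp": [0,0,-0.3],"twist": 0},
    {"dp": [0,0,-0.6],"twist": 0},
    {"dp": [0,0,-0.7],"twist": 0},
    {"dp": [0,0,-0.7],"twist": 0},
    {"dp": [0,0,-0.5],"twist": 0},
    {"dp": [0,0,0],"twist": 0},
  ],
)

```text
time_s: 30.45
ee_pos: [0.5584, 0.2584, 0.2149]
eef_rot: [3.142, -0.005, 0.394]
force: [-1.4, 0.2, -1.1]
grip_width: 0.0357
grip_force: 20.0
```

```bash
python3 bed.py;python3 plan.py "- - - -41.7 / .455 -.368 - - .035 / - - .06"
```

```text
top deck z -0.0007
 top face 0 (array([0., 0.]), array([0., 0.]), 0.0) z nan
 x-profile []
 lever far pts [ 0.089 -0.015  0.122] q~ 1.85
side deck z 0.0006
 top face 0 (array([0., 0.]), array([0., 0.]), 0.0) z nan
 x-profile [(-42, 0), (-38, 0), (-34, 0), (-30, 1), (-26, 7), (-22, 1), (-18, 1), (-14, 0), (-10, 0), (-6, 2), (-2, 1), (1, 1), (5, 1), (9, 2), (13, 1), (17, 0), (21, 1), (25, 1), (29, 1), (33, 2), (37, 1), (41, 2)]
 lever far pts [ 0.109 -0.011  0.03 ] q~ 3.06
t 30.6 at [0.5574 0.2579 0.211 ] 22.6 w 0.0354 gf 20.0 F [ 0.4 -0.1 -0.7]
  twist 17 rows of 0.946
  1 rows of [0.0, -0.0, -0.0]
  19 rows of [0.447, 0.705, -0.0]
  6 rows of [0.0, -0.0, 0.629]
  return _methods._mean(a, axis=axis, dtype=dtype,
  ret = ret.dtype.type(ret / rcount)
```

```bash
python3 plan.py ".445 -.362 - - .035 / - - .055"
```

```text
t 30.6 at [0.5574 0.2579 0.211 ] 22.6 w 0.0354 gf 20.0 F [ 0.4 -0.1 -0.7]
  19 rows of [-0.45, 0.696, -0.0]
  6 rows of [0.0, 0.0, 0.65]
```

step_arm(
  deltas=[
    {"dp": [-0.45,0.696,0],"twist": 0},
    {"dp": [-0.45,0.696,0],"twist": 0},
    {"dp": [-0.45,0.696,0],"twist": 0},
    {"dp": [-0.45,0.696,0],"twist": 0},
    {"dp": [-0.45,0.696,0],"twist": 0},
    {"dp": [-0.45,0.696,0],"twist": 0},
    {"dp": [-0.45,0.696,0],"twist": 0},
    {"dp": [-0.45,0.696,0],"twist": 0},
    {"dp": [-0.45,0.696,0],"twist": 0},
    {"dp": [-0.45,0.696,0],"twist": 0},
    {"dp": [-0.45,0.696,0],"twist": 0},
    {"dp": [-0.45,0.696,0],"twist": 0},
  ],
)

```text
time_s: 31.75
ee_pos: [0.4855, -0.1345, 0.2099]
eef_rot: [-3.14, 0.002, 0.394]
force: [0.2, 0.1, 0.2]
grip_width: 0.0355
grip_force: 20.0
```

step_arm(
  deltas=[
    {"dp": [-0.45,0.696,0],"twist": 0},
    {"dp": [-0.45,0.696,0],"twist": 0},
    {"dp": [-0.45,0.696,0],"twist": 0},
    {"dp": [-0.45,0.696,0],"twist": 0},
    {"dp": [-0.45,0.696,0],"twist": 0},
    {"dp": [-0.45,0.696,0],"twist": 0},
    {"dp": [-0.45,0.696,0],"twist": 0},
    {"dp": [0,0,0.5],"twist": 0},
    {"dp": [0,0,0.8],"twist": 0},
    {"dp": [0,0,0.8],"twist": 0},
    {"dp": [0,0,0.8],"twist": 0},
    {"dp": [0,0,0.8],"twist": 0},
  ],
)

```text
time_s: 32.95
ee_pos: [0.4443, -0.3611, 0.0606]
eef_rot: [-3.14, 0.001, 0.394]
force: [0.3, 0.1, -0.4]
grip_width: 0.0358
grip_force: 20.0
```

step_arm(
  deltas=[
    {"dp": [0,0,0.2],"twist": 0},
    {"dp": [0,0,0],"twist": 0},
  ],
)

```text
time_s: 33.15
ee_pos: [0.4444, -0.3612, 0.0539]
eef_rot: [-3.139, 0.001, 0.394]
force: [0.8, -0.9, 0.2]
grip_width: 0.0354
grip_force: 20.0
```

step_arm(
  deltas=[
    {"dp": [0,0,0],"twist": 0},
    {"dp": [0,0,0],"twist": 0},
    {"dp": [0,0,0],"twist": 0},
    {"dp": [0,0,-0.7],"twist": 0},
    {"dp": [0,0,-0.7],"twist": 0},
    {"dp": [0,0,-0.7],"twist": 0},
    {"dp": [0,0,-0.7],"twist": 0},
    {"dp": [0,0,-0.7],"twist": 0},
    {"dp": [-1,0,0],"twist": 0},
    {"dp": [-1,0,0],"twist": 0},
    {"dp": [-1,0,0],"twist": 0},
  ],
  gripper=0.2,
)

```text
time_s: 34.25
ee_pos: [0.3331, -0.4082, 0.1961]
eef_rot: [3.14, -0.0, 0.395]
force: [-0.4, -0.6, 0.7]
grip_width: 0.0563
grip_force: 0.0
```

```bash
python3 plan.py "- - .2"; python3 state.py | grep -v rim;  python3 - <<'E'
from h import *
for n in('top','side'):
    p,d=cam(n); P,u,v=pts(n,d); C=p[v,u].astype(int)
    m=(np.hypot(P[:,0]-.465,P[:,1]+.377)<.12)&(P[:,2]>.012)&(P[:,2]<.06)&(C.max(1)<60); print(n,m.sum(),np.percentile(P[m],[2,98],axis=0).round(3).tolist())
    for r in seg(n,'spent1',d,8,.3):
        if len(r[1])<600: print(round(r[0],2),len(r[1]),r[1].mean(0).round(3))
E
```

```text
t 34.2 at [ 0.3331 -0.4082  0.1961] 22.64 w 0.0563 gf 0.0 F [-0.4 -0.6  0.7]
  1 rows of [0.0, 0.0, -0.099]
top blue_cassette 0.7 (array([456.4, 144.9]), array([49.2, 35.8]), 53.1) z 0.0187 rgb [152 161 171]
top spare1 0.82 (array([ 449. , -110.3]), array([47.3, 35.8]), 11.7) z 0.0184 rgb [186 181 165]
top spare1 0.82 (array([342.5,  72.1]), array([44.6, 35. ]), 1.6) z 0.0185 rgb [44 22 50]
top spare1 0.77 (array([498.8, -54.4]), array([48. , 34.8]), 7.3) z 0.0183 rgb [185 180 164]
top spare1 0.74 (array([431.3,  61.3]), array([48.4, 35.9]), 9.1) z 0.0186 rgb [134 129 116]
top spare1 0.55 (array([346.4, -35.2]), array([36.2, 49.1]), 86.8) z 0.0184 rgb [23 63 59]
side blue_cassette 0.61 (array([454.6, 146.5]), array([49.3, 38.3]), 54.0) z 0.0186 rgb [167 174 185]
side spare1 0.89 (array([ 448.9, -109.9]), array([50. , 42.4]), 16.3) z 0.0188 rgb [199 195 182]
side spare1 0.84 (array([343.9, -33.9]), array([38.6, 49.9]), 85.6) z 0.0186 rgb [49 92 86]
side spare1 0.74 (array([497.2, -53.4]), array([46. , 38.4]), 12.7) z 0.0189 rgb [203 200 189]
side spare1 0.67 (array([430.4,  62.5]), array([49.4, 41.4]), 8.8) z 0.0188 rgb [162 159 147]
side spare1 0.61 (array([339.8,  72.1]), array([49.1, 38. ]), 6.0) z 0.019 rgb [72 46 80]
top 1987 [[0.353, -0.491, 0.013], [0.576, -0.269, 0.058]]
0.67 162 [ 0.523 -0.405  0.048]
0.56 207 [ 0.53  -0.363  0.041]
0.45 189 [ 0.516 -0.381  0.046]
side 486 [[0.436, -0.412, 0.013], [0.546, -0.337, 0.056]]
0.76 206 [ 0.526 -0.358  0.038]
0.39 408 [0.432 0.232 0.036]
```

```bash
python3 plan.py "- - .15 11.5 / .449 -.110 .15 - / - - .008"
```

```text
t 34.8 at [ 0.3349 -0.4075  0.1951] 22.67 w 0.0563 gf 0.0 F [-0.4  0.4 -0.1]
  twist 3 rows of 0.930
  2 rows of [0.0, 0.0, 0.564]
  11 rows of [0.389, -0.611, -0.0]
  5 rows of [0.0, 0.0, 0.71]
```

step_arm(
  deltas=[
    {"dp": [0,0,0.38],"twist": 0.93},
    {"dp": [0,0,0.38],"twist": 0.93},
    {"dp": [0,0,0.38],"twist": 0.93},
    {"dp": [0.45,-0.672,0],"twist": 0},
    {"dp": [0.45,-0.672,0],"twist": 0},
    {"dp": [0.45,-0.672,0],"twist": 0},
    {"dp": [0.45,-0.672,0],"twist": 0},
    {"dp": [0.45,-0.672,0],"twist": 0},
    {"dp": [0.45,-0.672,0],"twist": 0},
    {"dp": [0.45,-0.672,0],"twist": 0},
    {"dp": [0.45,-0.672,0],"twist": 0},
  ],
)

```text
time_s: 35.85
ee_pos: [0.4334, -0.1669, 0.1496]
eef_rot: [3.141, -0.0, 0.2]
force: [-0.1, -0.3, 0.2]
grip_width: 0.056
grip_force: 0.0
```

```bash
python3 plan.py ".449 -.110 .05 11.5 / - - .008"
```

```text
t 35.9 at [ 0.4334 -0.1669  0.1496] 11.47 w 0.056 gf 0.0 F [-0.1 -0.3  0.2]
  twist 1 rows of -0.007
  4 rows of [0.167, -0.329, 0.623]
  2 rows of [0.0, 0.0, 0.525]
```

step_arm(
  deltas=[
    {"dp": [0.223,-0.439,0.4],"twist": 0},
    {"dp": [0.223,-0.439,0.4],"twist": 0},
    {"dp": [0.222,-0.438,0.4],"twist": 0},
    {"dp": [0,0,0.7],"twist": 0},
    {"dp": [0,0,0.7],"twist": 0},
    {"dp": [0,0,0.6],"twist": 0},
    {"dp": [0,0,0.34],"twist": 0},
    {"dp": [0,0,0],"twist": 0},
    {"dp": [0,0,0],"twist": 0},
  ],
)

```text
time_s: 36.75
ee_pos: [0.4488, -0.1115, 0.0083]
eef_rot: [-3.142, -0.0, 0.2]
force: [-0.5, 0.2, -0.3]
grip_width: 0.0562
grip_force: 0.0
```

step_arm(
  deltas=[
    {"dp": [0,0,0],"twist": 0},
    {"dp": [0,0,0],"twist": 0},
    {"dp": [0,0,0],"twist": 0},
    {"dp": [0,0,0],"twist": 0},
    {"dp": [0,0,-0.5],"twist": 0},
    {"dp": [0,0,-0.7],"twist": 0},
    {"dp": [0,0,-0.7],"twist": 0},
    {"dp": [0,0,-0.7],"twist": 0},
    {"dp": [0,0,-0.7],"twist": 0},
    {"dp": [0,0,0],"twist": 0},
  ],
  gripper=-1,
  squeeze=12,
)

```text
time_s: 37.75
ee_pos: [0.4499, -0.1121, 0.1433]
eef_rot: [3.139, -0.005, 0.2]
force: [0.1, -0.2, 0.2]
grip_width: 0.0359
grip_force: 12.0
```

```bash
python3 plan.py "- - - -7.9 / .6591 -.0421 .15 / - - .105 / - - .089 "
```

```text
t 37.8 at [ 0.4499 -0.1121  0.1433] 11.44 w 0.0359 gf 12.0 F [ 0.1 -0.2  0.2]
  twist 5 rows of 0.967
  1 rows of [0.0, -0.0, -0.0]
  8 rows of [0.617, -0.307, -0.021]
  2 rows of [0.0, -0.0, 0.562]
  1 rows of [0.0, -0.0, 0.4]
```

step_arm(
  deltas=[
    {"dp": [0,0,0],"twist": 0.967},
    {"dp": [0,0,0],"twist": 0.967},
    {"dp": [0,0,0],"twist": 0.967},
    {"dp": [0,0,0],"twist": 0.967},
    {"dp": [0,0,0],"twist": 0.967},
  ],
)

```text
time_s: 38.25
ee_pos: [0.4482, -0.1116, 0.1391]
eef_rot: [-3.141, 0.001, -0.141]
force: [-0.6, 0.4, -1.5]
grip_width: 0.0362
grip_force: 12.0
```

step_arm(
  deltas=[
    {"dp": [0.617,-0.307,-0.03],"twist": 0},
    {"dp": [0.617,-0.307,-0.03],"twist": 0},
    {"dp": [0.617,-0.307,-0.03],"twist": 0},
    {"dp": [0.617,-0.307,-0.03],"twist": 0},
    {"dp": [0.617,-0.307,-0.03],"twist": 0},
    {"dp": [0.617,-0.307,-0.03],"twist": 0},
    {"dp": [0.617,-0.307,0],"twist": 0},
    {"dp": [0.617,-0.307,0],"twist": 0},
    {"dp": [0,0,0],"twist": 0},
    {"dp": [0,0,0.55],"twist": 0},
    {"dp": [0,0,0.5],"twist": 0},
    {"dp": [0,0,0],"twist": 0},
  ],
)

```text
time_s: 39.45
ee_pos: [0.6556, -0.0415, 0.1015]
eef_rot: [3.141, 0.006, -0.138]
force: [-0.6, 1.1, -0.6]
grip_width: 0.0361
grip_force: 12.0
```

```bash
python3 plan.py ".6591 -.0421 .105 -7.9 / - - .089 "
```

```text
t 39.5 at [ 0.6556 -0.0415  0.1015] -7.91 w 0.0361 gf 12.0 F [-0.6  1.1 -0.6]
  twist 1 rows of -0.004
  1 rows of [0.088, 0.002, -0.087]
  1 rows of [0.0, -0.0, 0.4]
```

step_arm(
  deltas=[
    {"dp": [0,0,0],"twist": 0},
    {"dp": [0,0,0],"twist": 0},
  ],
  squeeze=5,
)

```text
time_s: 39.65
ee_pos: [0.6579, -0.0417, 0.1064]
eef_rot: [-3.142, -0.002, -0.138]
force: [0.7, -0.2, 0.4]
grip_width: 0.0359
grip_force: 5.0
```

step_arm(
  deltas=[
    {"dp": [0.05,0,0.1],"twist": 0},
    {"dp": [0,0,0.1],"twist": 0},
    {"dp": [0,0,0.1],"twist": 0},
    {"dp": [0,0,0],"twist": 0},
  ],
)

```text
time_s: 40.05
ee_pos: [0.6593, -0.0418, 0.0925]
eef_rot: [3.142, 0.001, -0.138]
force: [-0.3, -0.3, -0.4]
grip_width: 0.036
grip_force: 5.0
```

```bash
python3 plan.py ".6591 -.0421 .089 -7.9"
```

```text
t 40.0 at [ 0.6593 -0.0418  0.0925] -7.9 w 0.036 gf 5.0 F [-0.3 -0.3 -0.4]
  twist 1 rows of -0.001
  1 rows of [-0.004, 0.009, 0.087]
```

step_arm(
  deltas=[
    {"dp": [0,0,0.06],"twist": 0},
    {"dp": [0,0,0.04],"twist": 0},
    {"dp": [0,0,0],"twist": 0},
  ],
)

```text
time_s: 40.35
ee_pos: [0.6595, -0.0418, 0.089]
eef_rot: [-3.142, 0.0, -0.138]
force: [-0.5, -0.9, -0.7]
grip_width: 0.0362
grip_force: 5.0
```

step_arm(
  deltas=[
    {"dp": [0,0,0],"twist": 0},
    {"dp": [0,0,0],"twist": 0},
    {"dp": [0,0,0],"twist": 0},
    {"dp": [0,0,-0.5],"twist": 0},
    {"dp": [0,0,-0.7],"twist": 0},
    {"dp": [0,0,-0.7],"twist": 0},
    {"dp": [-0.7,0,0],"twist": 0},
    {"dp": [-0.7,0,0],"twist": 0},
    {"dp": [-0.7,0,0],"twist": 0},
    {"dp": [-0.7,0,0],"twist": 0},
  ],
  gripper=0.2,
)

```text
time_s: 41.35
ee_pos: [0.5475, -0.0262, 0.1652]
eef_rot: [-3.142, -0.0, -0.138]
force: [1.3, 0.3, 0.7]
grip_width: 0.0564
grip_force: 0.0
```

```bash
cat > rack.py <<'E'
from h import *
a=np.radians(-7.9);R=np.array([[np.cos(a),np.sin(a)],[-np.sin(a),np.cos(a)]]); c,s=np.cos(np.radians(20)),np.sin(np.radians(20))
for n in('top','side'):
    p,d=cam(n); P,u,v=pts(n,d); L=np.c_[(P[:,:2]-[.673,.0266])@R.T,P[:,2]-.082]
    B=np.c_[c*L[:,0]+s*L[:,2],L[:,1],-s*L[:,0]+c*L[:,2]]
    k=(abs(B[:,0])<.04)&(abs(B[:,1])<.11)&(B[:,2]>-.02)&(B[:,2]<.05)
    f=k&(abs(B[:,2])<.007); print(n,'shelf z',np.median(B[f,2]).round(4))
    for y in(-.07,0,.07):
        T=B[k&(abs(B[:,1]-y)<.034)&(B[:,2]>.011)&(B[:,2]<.035)&(B[:,0]<.032)]
        if len(T)>60:
            z=np.median(T[:,2]); T=T[abs(T[:,2]-z)<.008]; g=np.linalg.lstsq(np.c_[T[:,:2],np.ones(len(T))],T[:,2],rcond=None)[0]; print('  slot',y,len(T),rect(T),'z',z.round(4),'tilt',g[:2].round(3))
E
python3 rack.py; python3 plan.py "- - - 8 / .498 -.054 .15 / - - .008"; python3 state.py | grep spare
```

```text
top shelf z -0.0007
  slot -0.07 225 (array([  8. , -69.1]), array([30.9, 36.4]), 2.6) z 0.0172 tilt [-0.009 -0.002]
side shelf z 0.0001
  slot -0.07 299 (array([ -1.7, -67.8]), array([39.5, 49.7]), 89.6) z 0.0181 tilt [ 0.031 -0.027]
t 41.5 at [ 0.5467 -0.026   0.1656] -7.89 w 0.0564 gf 0.0 F [-0.   0.1  1. ]
  twist 4 rows of -0.993
  1 rows of [0.0, 0.0, -0.0]
  2 rows of [-0.651, 0.262, 0.195]
  5 rows of [0.0, 0.0, 0.71]
top spare1 0.73 (array([431.2,  64.2]), array([49.3, 30.6]), 1.1) z 0.0189 rgb [89 83 73]
top spare1 0.7 (array([665.7, -42.4]), array([35.5, 31.3]), 82.5) z 0.1016 rgb [124 120 109]
side spare1 0.96 (array([430.6,  62.6]), array([50.1, 39.4]), 8.3) z 0.0185 rgb [133 130 118]
side spare1 0.91 (array([658.2, -39.1]), array([38.8, 44.1]), 74.5) z 0.1008 rgb [151 148 137]
side spare1 0.86 (array([498.5, -53.4]), array([50.3, 38.1]), 8.6) z 0.0185 rgb [177 173 161]
side spare1 0.84 (array([339.8,  73.3]), array([49.5, 38.2]), 1.2) z 0.0188 rgb [72 46 81]
side spare1 0.7 (array([344.3, -34.8]), array([38.8, 50.4]), 84.3) z 0.0188 rgb [ 58 108 101]
```

step_arm(
  deltas=[
    {"dp": [0,0,0],"twist": -0.993},
    {"dp": [0,0,0],"twist": -0.993},
    {"dp": [0,0,0],"twist": -0.993},
    {"dp": [0,0,0],"twist": -0.993},
    {"dp": [-0.651,0.262,0.195],"twist": 0},
    {"dp": [-0.651,0.262,0.195],"twist": 0},
    {"dp": [0,0,0.6],"twist": 0},
    {"dp": [0,0,0.8],"twist": 0},
    {"dp": [0,0,0.8],"twist": 0},
    {"dp": [0,0,0.8],"twist": 0},
    {"dp": [0,0,0.55],"twist": 0},
    {"dp": [0,0,0],"twist": 0},
  ],
)

```text
time_s: 42.95
ee_pos: [0.4986, -0.0542, 0.0048]
eef_rot: [-3.14, 0.005, 0.139]
force: [0.3, -0.7, -0.5]
grip_width: 0.0563
grip_force: 0.0
```

```bash
python3 plan.py ".498 -.054 .008 8"
```

```text
t 43.0 at [ 0.4986 -0.0542  0.0048] 7.98 w 0.0563 gf 0.0 F [ 0.3 -0.7 -0.5]
  twist 1 rows of -0.005
  1 rows of [-0.015, -0.007, -0.079]
```

step_arm(
  deltas=[
    {"dp": [0,0,0],"twist": 0},
    {"dp": [0,0,0],"twist": 0},
    {"dp": [0,0,0],"twist": 0},
    {"dp": [0,0,0],"twist": 0},
    {"dp": [0,0,0],"twist": 0},
    {"dp": [0,0,-0.5],"twist": 0},
    {"dp": [0,0,-0.7],"twist": 0},
    {"dp": [0,0,-0.7],"twist": 0},
    {"dp": [0,0,-0.7],"twist": 0},
    {"dp": [0,0,-0.7],"twist": 0},
    {"dp": [0,0,-0.2],"twist": 0},
    {"dp": [0,0,0],"twist": 0},
  ],
  gripper=-1,
  squeeze=12,
)

```text
time_s: 44.15
ee_pos: [0.5003, -0.0544, 0.1484]
eef_rot: [3.141, -0.002, 0.139]
force: [-0.3, 0.1, -1.3]
grip_width: 0.0362
grip_force: 12.0
```

step_arm(
  deltas=[
    {"dp": [0,0,0],"twist": 0.994},
    {"dp": [0,0,0],"twist": 0.994},
    {"dp": [0,0,0],"twist": 0.994},
    {"dp": [0,0,0],"twist": 0.993},
    {"dp": [0,0,0],"twist": 0},
  ],
)

```text
time_s: 44.65
ee_pos: [0.4994, -0.0543, 0.146]
eef_rot: [-3.142, 0.002, -0.139]
force: [0.7, 0.4, -0.2]
grip_width: 0.0359
grip_force: 12.0
```

```bash
python3 plan.py ".6687 .0272 - -7.9 / - - .104"
```

```text
t 44.6 at [ 0.4994 -0.0543  0.146 ] -7.98 w 0.0359 gf 12.0 F [ 0.7  0.4 -0.2]
  twist 1 rows of -0.021
  7 rows of [0.559, -0.371, -0.0]
  2 rows of [0.0, -0.0, 0.525]
```

step_arm(
  deltas=[
    {"dp": [0.559,-0.371,0],"twist": 0},
    {"dp": [0.559,-0.371,0],"twist": 0},
    {"dp": [0.559,-0.371,0],"twist": 0},
    {"dp": [0.559,-0.371,0],"twist": 0},
    {"dp": [0.559,-0.371,0],"twist": 0},
    {"dp": [0.559,-0.371,0],"twist": 0},
    {"dp": [0.559,-0.371,0],"twist": 0},
    {"dp": [0,0,0.55],"twist": 0},
    {"dp": [0,0,0.5],"twist": 0},
    {"dp": [0,0,0],"twist": 0},
    {"dp": [0,0,0],"twist": 0},
  ],
)

```text
time_s: 45.75
ee_pos: [0.6691, 0.0269, 0.1053]
eef_rot: [3.141, 0.001, -0.137]
force: [0.4, 0.7, 0.8]
grip_width: 0.036
grip_force: 12.0
```

step_arm(
  deltas=[
    {"dp": [0,0,0.1],"twist": 0},
    {"dp": [0,0,0.1],"twist": 0},
    {"dp": [0,0,0.1],"twist": 0},
    {"dp": [0,0,0],"twist": 0},
  ],
  squeeze=5,
)

```text
time_s: 46.15
ee_pos: [0.6692, 0.0269, 0.0933]
eef_rot: [3.142, 0.0, -0.138]
force: [0.8, 0.1, 0.1]
grip_width: 0.0362
grip_force: 5.0
```

```bash
python3 plan.py ".6687 .0272 .089 -7.9"
```

```text
t 46.1 at [0.6692 0.0269 0.0933] -7.91 w 0.0362 gf 5.0 F [0.8 0.1 0.1]
  twist 1 rows of -0.003
  1 rows of [-0.012, -0.005, 0.106]
```

Lay it, then go for spare C at (.431,.062), checking it on the way.

step_arm(
  deltas=[
    {"dp": [0,0,0.06],"twist": 0},
    {"dp": [0,0,0.05],"twist": 0},
    {"dp": [0,0,0],"twist": 0},
  ],
)

```text
time_s: 46.45
ee_pos: [0.6693, 0.0269, 0.089]
eef_rot: [3.142, 0.0, -0.138]
force: [-0.4, 0.8, 0.3]
grip_width: 0.0356
grip_force: 5.0
```

step_arm(
  deltas=[
    {"dp": [0,0,0],"twist": 0},
    {"dp": [0,0,0],"twist": 0},
    {"dp": [0,0,0],"twist": 0},
    {"dp": [0,0,-0.5],"twist": 0},
    {"dp": [0,0,-0.7],"twist": 0},
    {"dp": [0,0,-0.7],"twist": 0},
    {"dp": [-0.7,0,0],"twist": 0},
    {"dp": [-0.7,0,0],"twist": 0},
    {"dp": [-0.7,0,0],"twist": 0},
    {"dp": [-0.7,0,0],"twist": 0},
    {"dp": [0,0,0],"twist": 0},
  ],
  gripper=0.2,
)

```text
time_s: 47.55
ee_pos: [0.5564, 0.0428, 0.1656]
eef_rot: [-3.142, 0.0, -0.138]
force: [0.0, -0.3, 0.7]
grip_width: 0.056
grip_force: 0.0
```

```bash
python3 rack.py; python3 state.py | egrep "spare|blue"; python3 plan.py "- - - 9 / .4312 .0622 - / - - .008"
```

```text
top shelf z -0.0007
  slot -0.07 260 (array([ -0.7, -69.8]), array([48.9, 35.7]), 1.9) z 0.017 tilt [-0.005  0.007]
  slot 0 196 (array([7.7, 0.5]), array([27.4, 38.3]), 8.3) z 0.0172 tilt [-0.021 -0.012]
side shelf z -0.0001
  slot 0 316 (array([-4.1,  1.2]), array([39.2, 52. ]), 87.3) z 0.0177 tilt [-0.008 -0.032]
top blue_cassette 0.54 (array([ 465.3, -377.5]), array([201.6, 181.6]), 48.1) z 0.0683 rgb [75 72 70]
top blue_cassette 0.5 (array([450.7, 135.7]), array([69.1, 37.2]), 57.4) z 0.0187 rgb [135 145 160]
top spare1 0.83 (array([626.1, -34.4]), array([ 36. , 113.7]), 79.0) z 0.1034 rgb [173 168 153]
top spare1 0.58 (array([676.2,  25.7]), array([25.5, 35.7]), 0.6) z 0.1015 rgb [94 89 79]
side blue_cassette 0.7 (array([456. , 145.9]), array([50. , 39.8]), 53.1) z 0.0185 rgb [157 166 178]
side spare1 0.75 (array([344.2, -33.6]), array([39.2, 49.1]), 88.3) z 0.0185 rgb [ 74 141 133]
side spare1 0.67 (array([667.8,  29.4]), array([33.9, 36.2]), 81.2) z 0.1002 rgb [139 137 125]
side spare1 0.65 (array([339.6,  73.3]), array([49.2, 36.7]), 8.1) z 0.0185 rgb [73 46 81]
side spare1 0.61 (array([429.7,  62.8]), array([50.2, 38.2]), 4.6) z 0.0186 rgb [133 129 117]
t 48.0 at [0.5587 0.0423 0.1648] -7.93 w 0.0561 gf 0.0 F [-0.9 -0.2  0.5]
  twist 5 rows of -0.846
  1 rows of [0.0, 0.0, -0.0]
  5 rows of [-0.614, -0.198, -0.0]
  6 rows of [0.0, 0.0, 0.653]
```

step_arm(
  deltas=[
    {"dp": [0,0,0],"twist": -0.846},
    {"dp": [0,0,0],"twist": -0.846},
    {"dp": [0,0,0],"twist": -0.846},
    {"dp": [0,0,0],"twist": -0.846},
    {"dp": [0,0,0],"twist": -0.846},
    {"dp": [-0.614,-0.198,0],"twist": 0},
    {"dp": [-0.614,-0.198,0],"twist": 0},
    {"dp": [-0.614,-0.198,0],"twist": 0},
    {"dp": [-0.614,-0.198,0],"twist": 0},
    {"dp": [-0.614,-0.198,0],"twist": 0},
  ],
)

```text
time_s: 48.95
ee_pos: [0.4301, 0.0623, 0.165]
eef_rot: [3.142, 0.0, 0.157]
force: [0.6, -0.4, -0.1]
grip_width: 0.0563
grip_force: 0.0
```

step_arm(
  deltas=[
    {"dp": [0,0,0.6],"twist": 0},
    {"dp": [0,0,0.8],"twist": 0},
    {"dp": [0,0,0.8],"twist": 0},
    {"dp": [0,0,0.8],"twist": 0},
    {"dp": [0,0,0.65],"twist": 0},
    {"dp": [0,0,0.25],"twist": 0},
    {"dp": [0,0,0],"twist": 0},
    {"dp": [0,0,0],"twist": 0},
  ],
)

```text
time_s: 49.75
ee_pos: [0.4316, 0.0623, 0.0101]
eef_rot: [3.141, -0.001, 0.157]
force: [0.0, -0.1, 0.0]
grip_width: 0.0565
grip_force: 0.0
```

```bash
python3 plan.py ".4312 .0622 .008 9"
```

```text
t 49.8 at [0.4316 0.0623 0.0101] 9.01 w 0.0565 gf 0.0 F [ 0.  -0.1  0. ]
  twist 1 rows of 0.002
  1 rows of [-0.01, 0.002, 0.052]
```

step_arm(
  deltas=[
    {"dp": [0,0,0.04],"twist": 0},
    {"dp": [0,0,0],"twist": 0},
    {"dp": [0,0,0],"twist": 0},
    {"dp": [0,0,0],"twist": 0},
    {"dp": [0,0,0],"twist": 0},
    {"dp": [0,0,-0.5],"twist": 0},
    {"dp": [0,0,-0.7],"twist": 0},
    {"dp": [0,0,-0.7],"twist": 0},
    {"dp": [0,0,-0.7],"twist": 0},
    {"dp": [0,0,-0.7],"twist": 0},
    {"dp": [0,0,-0.2],"twist": 0},
    {"dp": [0,0,0],"twist": 0},
  ],
  gripper=-1,
  squeeze=12,
)

```text
time_s: 50.95
ee_pos: [0.4312, 0.0623, 0.1481]
eef_rot: [3.141, -0.002, 0.157]
force: [-0.4, -0.3, -0.3]
grip_width: 0.0357
grip_force: 12.0
```

step_arm(
  deltas=[
    {"dp": [0,0,0],"twist": 0.846},
    {"dp": [0,0,0],"twist": 0.846},
    {"dp": [0,0,0],"twist": 0.846},
    {"dp": [0,0,0],"twist": 0.846},
    {"dp": [0,0,0],"twist": 0.846},
    {"dp": [0,0,0],"twist": 0},
  ],
)

```text
time_s: 51.55
ee_pos: [0.4303, 0.0622, 0.1461]
eef_rot: [3.141, 0.002, -0.139]
force: [-0.7, 1.2, -0.4]
grip_width: 0.0362
grip_force: 12.0
```

```bash
python3 plan.py ".6783 .0965 - -7.9 / - - .104"
```

```text
t 51.5 at [0.4303 0.0622 0.1461] -7.97 w 0.0362 gf 12.0 F [-0.7  1.2 -0.4]
  twist 1 rows of -0.018
  9 rows of [0.669, -0.189, -0.0]
  2 rows of [0.0, -0.0, 0.526]
```

step_arm(
  deltas=[
    {"dp": [0.669,-0.177,0],"twist": 0},
    {"dp": [0.669,-0.177,0],"twist": 0},
    {"dp": [0.669,-0.177,0],"twist": 0},
    {"dp": [0.669,-0.177,0],"twist": 0},
    {"dp": [0.669,-0.177,0],"twist": 0},
    {"dp": [0.669,-0.177,0],"twist": 0},
    {"dp": [0.669,-0.177,0],"twist": 0},
    {"dp": [0.669,-0.177,0],"twist": 0},
    {"dp": [0.669,-0.177,0],"twist": 0},
    {"dp": [0,0,0.55],"twist": 0},
    {"dp": [0,0,0.5],"twist": 0},
    {"dp": [0,0,0],"twist": 0},
  ],
)

```text
time_s: 52.75
ee_pos: [0.6765, 0.0921, 0.1009]
eef_rot: [3.14, 0.007, -0.137]
force: [0.5, -0.5, -1.2]
grip_width: 0.0361
grip_force: 12.0
```

step_arm(
  deltas=[
    {"dp": [0,0,0],"twist": 0},
    {"dp": [0,0,0.1],"twist": 0},
    {"dp": [0,0,0.1],"twist": 0},
    {"dp": [0,0,0.1],"twist": 0},
    {"dp": [0,0,0],"twist": 0},
    {"dp": [0,0,0],"twist": 0},
  ],
  squeeze=5,
)

```text
time_s: 53.35
ee_pos: [0.6782, 0.0922, 0.0937]
eef_rot: [3.142, -0.0, -0.138]
force: [-0.5, 0.5, -0.9]
grip_width: 0.0357
grip_force: 5.0
```

```bash
python3 plan.py ".6778 .0925 .089 -7.9"
```

```text
t 53.4 at [0.6782 0.0922 0.0937] -7.91 w 0.0357 gf 5.0 F [-0.5  0.5 -0.9]
  twist 1 rows of -0.002
  1 rows of [-0.012, -0.005, 0.117]
```

step_arm(
  deltas=[
    {"dp": [0,0,0.06],"twist": 0},
    {"dp": [0,0,0.06],"twist": 0},
    {"dp": [0,0,0],"twist": 0},
  ],
)

```text
time_s: 53.65
ee_pos: [0.6781, 0.0923, 0.0884]
eef_rot: [-3.142, 0.0, -0.138]
force: [0.3, 0.2, 0.2]
grip_width: 0.0359
grip_force: 5.0
```

step_arm(
  deltas=[
    {"dp": [0,0,0],"twist": 0},
    {"dp": [0,0,0],"twist": 0},
    {"dp": [0,0,0],"twist": 0},
    {"dp": [0,0,-0.5],"twist": 0},
    {"dp": [0,0,-0.7],"twist": 0},
    {"dp": [0,0,-0.7],"twist": 0},
    {"dp": [-0.8,0,0],"twist": 0},
    {"dp": [-0.8,0,0],"twist": 0},
    {"dp": [-0.8,0,0],"twist": 0},
    {"dp": [-0.8,0,0],"twist": 0},
    {"dp": [-0.8,0,0],"twist": 0},
    {"dp": [0,0,0],"twist": 0},
  ],
  gripper=-0.06,
)

```text
time_s: 54.85
ee_pos: [0.5173, 0.1148, 0.1652]
eef_rot: [-3.142, 0.0, -0.137]
force: [-1.1, 0.4, -0.6]
grip_width: 0.0444
grip_force: 0.0
```

```bash
python3 rack.py; python3 state.py | egrep "blue"; python3 plan.py "- - - 54 / .4514 .1398 - / - - .009"
```

```text
top shelf z -0.0008
  slot -0.07 347 (array([ -0.6, -69.5]), array([36.4, 49.9]), 89.5) z 0.0173 tilt [-0.006 -0.011]
  slot 0 346 (array([-3.2,  0. ]), array([50.1, 36.3]), 0.5) z 0.0172 tilt [0.003 0.004]
  slot 0.07 347 (array([-1.6, 65.6]), array([36.1, 50. ]), 89.7) z 0.017 tilt [-0.009  0.003]
side shelf z 0.0002
  slot 0.07 333 (array([-2.5, 67.1]), array([37.3, 50. ]), 89.2) z 0.0176 tilt [ 0.008 -0.019]
top blue_cassette 0.45 (array([ 653.2, -212. ]), array([130., 145.]), 38.0) z 0.1402 rgb [155 125  33]
side blue_cassette 0.84 (array([455.1, 145.9]), array([50.1, 38.9]), 54.0) z 0.0185 rgb [107 111 116]
t 55.2 at [0.5201 0.1141 0.1645] -7.93 w 0.0442 gf 0.0 F [-0.5  0.2 -0.2]
  twist 16 rows of -0.968
  1 rows of [0.0, 0.0, -0.0]
  3 rows of [-0.163, -0.589, -0.0]
  6 rows of [0.0, 0.0, 0.648]
```

step_arm(
  deltas=[
    {"dp": [0,0,0],"twist": -0.968},
    {"dp": [0,0,0],"twist": -0.968},
    {"dp": [0,0,0],"twist": -0.968},
    {"dp": [0,0,0],"twist": -0.968},
    {"dp": [0,0,0],"twist": -0.968},
    {"dp": [0,0,0],"twist": -0.968},
    {"dp": [0,0,0],"twist": -0.968},
    {"dp": [0,0,0],"twist": -0.968},
    {"dp": [0,0,0],"twist": -0.968},
    {"dp": [0,0,0],"twist": -0.968},
    {"dp": [0,0,0],"twist": -0.968},
    {"dp": [0,0,0],"twist": -0.968},
  ],
  gripper=0.2,
)

```text
time_s: 56.45
ee_pos: [0.52, 0.1142, 0.1646]
eef_rot: [-3.141, 0.0, 0.675]
force: [-0.1, -0.7, -0.4]
grip_width: 0.0566
grip_force: 0.0
```

step_arm(
  deltas=[
    {"dp": [0,0,0],"twist": -0.968},
    {"dp": [0,0,0],"twist": -0.968},
    {"dp": [0,0,0],"twist": -0.968},
    {"dp": [0,0,0],"twist": -0.968},
    {"dp": [-0.163,-0.589,0],"twist": 0},
    {"dp": [-0.163,-0.589,0],"twist": 0},
    {"dp": [-0.163,-0.589,0],"twist": 0},
    {"dp": [0,0,0.7],"twist": 0},
    {"dp": [0,0,0.8],"twist": 0},
    {"dp": [0,0,0.8],"twist": 0},
    {"dp": [0,0,0.8],"twist": 0},
    {"dp": [0,0,0.5],"twist": 0},
  ],
)

```text
time_s: 57.65
ee_pos: [0.4504, 0.1397, 0.0186]
eef_rot: [-3.14, 0.002, 0.943]
force: [-0.4, -0.1, -0.3]
grip_width: 0.0567
grip_force: 0.0
```

step_arm(
  deltas=[
    {"dp": [0,0,0.22],"twist": 0},
    {"dp": [0,0,0],"twist": 0},
    {"dp": [0,0,0],"twist": 0},
  ],
)

```text
time_s: 57.95
ee_pos: [0.4517, 0.14, 0.0128]
eef_rot: [3.141, -0.001, 0.943]
force: [0.3, -0.5, 0.5]
grip_width: 0.0563
grip_force: 0.0
```

```bash
python3 plan.py ".4514 .1398 .009 54"
```

```text
t 58.0 at [0.4517 0.14   0.0128] 54.03 w 0.0563 gf 0.0 F [ 0.3 -0.5  0.5]
  twist 1 rows of 0.008
  1 rows of [-0.009, -0.002, 0.094]
```

step_arm(
  deltas=[
    {"dp": [0,0,0.08],"twist": 0},
    {"dp": [0,0,0],"twist": 0},
    {"dp": [0,0,0],"twist": 0},
  ],
)

```text
time_s: 58.25
ee_pos: [0.4512, 0.14, 0.0092]
eef_rot: [3.141, -0.0, 0.943]
force: [0.7, -0.5, 0.4]
grip_width: 0.0564
grip_force: 0.0
```

step_arm(
  deltas=[
    {"dp": [0,0,0],"twist": 0},
    {"dp": [0,0,0],"twist": 0},
    {"dp": [0,0,0],"twist": 0},
    {"dp": [0,0,0],"twist": 0},
    {"dp": [0,0,0],"twist": 0},
  ],
  gripper=-1,
  squeeze=15,
)

```text
time_s: 58.75
ee_pos: [0.4511, 0.1399, 0.0088]
eef_rot: [3.141, -0.0, 0.943]
force: [-0.4, -0.6, 1.6]
grip_width: 0.0358
grip_force: 15.0
```

step_arm(
  deltas=[
    {"dp": [0,0,-0.4],"twist": 0},
    {"dp": [0,0,-0.7],"twist": 0},
    {"dp": [0,0,-0.8],"twist": 0},
    {"dp": [0,0,-0.8],"twist": 0},
    {"dp": [0,0,-0.8],"twist": 0},
    {"dp": [0,0,-0.8],"twist": 0},
    {"dp": [0,0,-0.6],"twist": 0},
    {"dp": [0,0,0],"twist": 0.98},
    {"dp": [0,0,0],"twist": 0.98},
    {"dp": [0,0,0],"twist": 0.98},
    {"dp": [0,0,0],"twist": 0.98},
    {"dp": [0,0,0],"twist": 0.98},
  ],
)

```text
time_s: 59.95
ee_pos: [0.4509, 0.1399, 0.2047]
eef_rot: [-3.141, 0.0, 0.598]
force: [-0.6, -0.4, -0.8]
grip_width: 0.0362
grip_force: 15.0
```

step_arm(
  deltas=[
    {"dp": [0,0,0],"twist": 0.98},
    {"dp": [0,0,0],"twist": 0.98},
    {"dp": [0,0,0],"twist": 0.98},
    {"dp": [0,0,0],"twist": 0},
    {"dp": [0,0,0],"twist": 0},
  ],
)

```text
time_s: 60.45
ee_pos: [0.451, 0.1399, 0.2047]
eef_rot: [-3.142, 0.0, 0.398]
force: [0.1, -0.3, -0.5]
grip_width: 0.0356
grip_force: 15.0
```

```bash
python3 plan.py "- - - 22.6"
python3 - <<'E'
from h import *
o=ctrl.get_obs(); g=np.array(o['ee_pos']); a=o['eef_rot'][2]
for n in('side','top'):
    p,d=cam(n)
    for r in seg(n,'blue_cassette',d,3,.25):
        Q=r[1]-g; X=Q[:,:2]@[np.cos(a),np.sin(a)];Y=Q[:,:2]@[-np.sin(a),np.cos(a)]
        print(n,round(r[0],2),len(Q),'X',np.percentile(X,[1,99]).round(4),'Y',np.percentile(Y,[1,99]).round(4),'Z',np.percentile(Q[:,2],[1,99]).round(4))
    if n=='side': save('hold.png',cv2.resize(p[200:400,150:417],(800,600)))
E
```

```text
t 60.5 at [0.451  0.1399 0.2047] 22.79 w 0.0356 gf 15.0 F [ 0.1 -0.3 -0.5]
  twist 1 rows of 0.047
  1 rows of [0.0, 0.0, -0.0]
side 0.65 301 X [0.1731 0.2118] Y [0.0191 0.0826] Z [-0.0926  0.0414]
```

```bash
python3 plan.py ".558 .2584 .19 22.6 / - - .118 / - - .098"
```

```text
t 60.6 at [0.451  0.1399 0.2048] 22.73 w 0.0359 gf 15.0 F [-0.1 -0.5 -0.6]
  twist 1 rows of 0.033
  6 rows of [0.601, -0.284, 0.062]
  3 rows of [0.0, 0.0, 0.6]
  1 rows of [0.0, 0.0, 0.5]
```

step_arm(
  deltas=[
    {"dp": [0.601,-0.284,0.062],"twist": 0.03},
    {"dp": [0.601,-0.284,0.062],"twist": 0},
    {"dp": [0.601,-0.284,0.062],"twist": 0},
    {"dp": [0.601,-0.284,0.062],"twist": 0},
    {"dp": [0.601,-0.284,0.062],"twist": 0},
    {"dp": [0.601,-0.284,0.062],"twist": 0},
    {"dp": [0,0,0],"twist": 0},
    {"dp": [0,0,0.6],"twist": 0},
    {"dp": [0,0,0.6],"twist": 0},
    {"dp": [0,0,0.5],"twist": 0},
    {"dp": [0,0,0],"twist": 0},
    {"dp": [0,0,0],"twist": 0},
  ],
)

```text
time_s: 61.85
ee_pos: [0.5581, 0.258, 0.1226]
eef_rot: [3.142, -0.0, 0.394]
force: [-0.5, 0.5, -0.1]
grip_width: 0.0361
grip_force: 15.0
```

```bash
python3 plan.py ".558 .2584 .1175 22.6"
```

```text
t 61.9 at [0.5581 0.258  0.1226] 22.56 w 0.0361 gf 15.0 F [-0.5  0.5 -0.1]
  twist 1 rows of -0.009
  1 rows of [0.002, -0.009, 0.129]
```

step_arm(
  deltas=[
    {"dp": [0,-0.01,0.12],"twist": 0},
    {"dp": [0,0,0.12],"twist": 0},
    {"dp": [0,0,0.08],"twist": 0},
    {"dp": [0,0,0.08],"twist": 0},
    {"dp": [0,0,0.08],"twist": 0},
    {"dp": [0,0,0.07],"twist": 0},
    {"dp": [0,0,0],"twist": 0},
    {"dp": [0,0,0],"twist": 0},
  ],
  squeeze=5,
)

```text
time_s: 62.65
ee_pos: [0.558, 0.2587, 0.0998]
eef_rot: [-3.142, -0.0, 0.394]
force: [0.3, 1.1, -0.7]
grip_width: 0.0359
grip_force: 5.0
```

step_arm(
  deltas=[
    {"dp": [0,0,0.03],"twist": 0},
    {"dp": [0,0,0],"twist": 0},
  ],
)

```text
time_s: 62.85
ee_pos: [0.558, 0.2587, 0.0987]
eef_rot: [-3.142, -0.0, 0.394]
force: [0.4, -0.4, -0.3]
grip_width: 0.0356
grip_force: 5.0
```

step_arm(
  deltas=[
    {"dp": [0,0,0],"twist": 0},
    {"dp": [0,0,0],"twist": 0},
    {"dp": [0,0,0],"twist": 0},
    {"dp": [0,0,0],"twist": 0},
    {"dp": [0,0,-0.5],"twist": 0},
    {"dp": [0,0,-0.7],"twist": 0},
    {"dp": [0,0,-0.7],"twist": 0},
    {"dp": [0,0,-0.7],"twist": 0},
  ],
  gripper=0.2,
)

```text
time_s: 63.65
ee_pos: [0.5578, 0.2586, 0.2038]
eef_rot: [-3.142, 0.0, 0.394]
force: [-0.6, 0.3, 0.3]
grip_width: 0.0561
grip_force: 0.0
```

step_arm(
  deltas=[
    {"dp": [-0.8,0,-0.2],"twist": 0},
    {"dp": [-0.8,0,-0.2],"twist": 0},
    {"dp": [-0.8,0,-0.2],"twist": 0},
    {"dp": [-0.8,0,-0.2],"twist": 0},
    {"dp": [-0.8,0,0],"twist": 0},
    {"dp": [0,0,0],"twist": 0},
  ],
)

```text
time_s: 64.25
ee_pos: [0.4081, 0.1965, 0.2354]
eef_rot: [3.142, -0.001, 0.394]
force: [-0.2, -0.4, 0.1]
grip_width: 0.0565
grip_force: 0.0
```

```bash
python3 bed.py; python3 plan.py "- - -"
python3 - <<'E'
from h import *
p,d=cam('side'); save('bl.png',cv2.resize(p[200:400,100:367],(800,600)))
E
```

```text
top deck z -0.0004
 top face 338 (array([ 0.7, -0.2]), array([49.9, 36.4]), 0.1) z 0.0174
 x-profile [(-42, -1), (-38, -1), (-34, 0), (-30, 0), (-26, 7), (-22, 17), (-18, 16), (-14, 18), (-10, 18), (-6, 16), (-2, 17), (1, 19), (5, 17), (9, 17), (13, 17), (17, 18), (21, 16), (25, 1), (29, 0), (33, 0), (37, -1), (41, 0)]
 lever far pts [ 0.078 -0.001  0.133] q~ 1.72
side deck z 0.0008
 top face 372 (array([-0.6,  1.4]), array([50. , 36.1]), 0.1) z 0.0183
 x-profile [(-42, 0), (-38, 0), (-34, 1), (-30, 0), (-26, 9), (-22, 17), (-18, 18), (-14, 18), (-10, 18), (-6, 18), (-2, 18), (1, 18), (5, 19), (9, 19), (13, 19), (17, 18), (21, 17), (25, 1), (29, 1), (33, 1), (37, 1), (41, 1)]
 lever far pts [0.076 0.001 0.133] q~ 1.7
t 64.3 at [0.4103 0.1973 0.2352] 22.56 w 0.0563 gf 0.0 F [-0.  -0.   0.5]
  1 rows of [0.0, 0.0, -0.0]
```

View pics/bl.png

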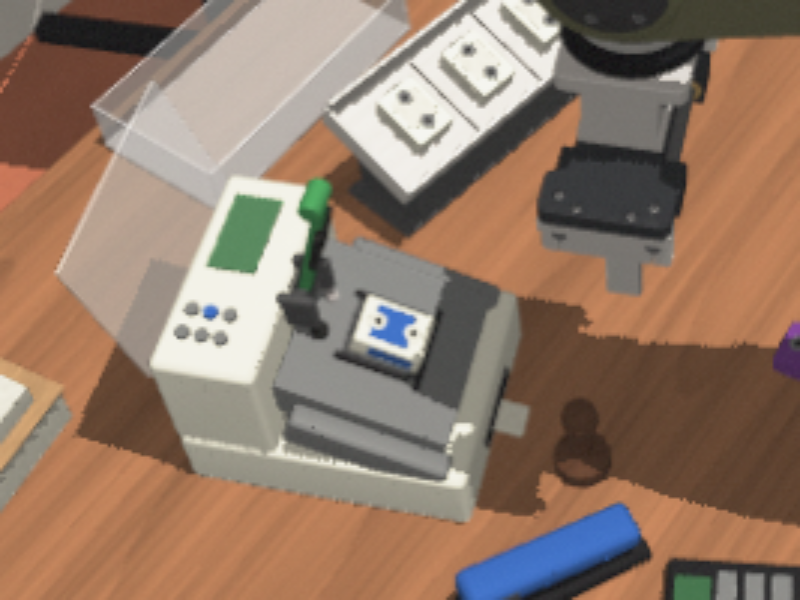

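Blue cassette sits flat in the bed between the guides (crop 395,325), with the lever raised (315,190). Next, pinch the knob and bring it down the reverse arc.

```bash
python3 plan.py "- - .29 22.6 / .5990 .2755 - / - - .225"
```

```text
t 64.4 at [0.4107 0.1974 0.2349] 22.55 w 0.0564 gf 0.0 F [0.2 0.5 0. ]
  twist 1 rows of -0.012
  2 rows of [0.0, 0.0, -0.688]
  7 rows of [0.728, 0.001, -0.0]
  3 rows of [0.0, 0.0, 0.542]
```

step_arm(
  deltas=[
    {"dp": [0,0,-0.688],"twist": 0},
    {"dp": [0,0,-0.688],"twist": 0},
    {"dp": [0.728,0,0],"twist": 0},
    {"dp": [0.728,0,0],"twist": 0},
    {"dp": [0.728,0,0],"twist": 0},
    {"dp": [0.728,0,0],"twist": 0},
    {"dp": [0.728,0,0],"twist": 0},
    {"dp": [0.728,0,0],"twist": 0},
    {"dp": [0.728,0,0],"twist": 0},
    {"dp": [0,0,0],"twist": 0},
  ],
  gripper=-0.05,
)

```text
time_s: 65.4
ee_pos: [0.6007, 0.2762, 0.2865]
eef_rot: [-3.142, 0.003, 0.393]
force: [-0.1, -0.5, -0.1]
grip_width: 0.0448
grip_force: 0.0
```

step_arm(
  deltas=[
    {"dp": [0,0,0.4],"twist": 0},
    {"dp": [0,0,0.6],"twist": 0},
    {"dp": [0,0,0.62],"twist": 0},
    {"dp": [0,0,0],"twist": 0},
    {"dp": [0,0,0],"twist": 0},
  ],
)

```text
time_s: 65.9
ee_pos: [0.5985, 0.2755, 0.2254]
eef_rot: [-3.142, 0.0, 0.394]
force: [-0.2, -1.3, 0.1]
grip_width: 0.0447
grip_force: 0.0
```

step_arm(
  deltas=[
    {"dp": [0,0,0],"twist": 0},
    {"dp": [0,0,0],"twist": 0},
    {"dp": [0,0,0],"twist": 0},
    {"dp": [0,0,0],"twist": 0},
    {"dp": [0,0,0],"twist": 0},
  ],
  gripper=-1,
  squeeze=15,
)

```text
time_s: 66.4
ee_pos: [0.5988, 0.2752, 0.2258]
eef_rot: [3.141, -0.001, 0.393]
force: [1.5, -3.4, 6.5]
grip_width: 0.0236
grip_force: 15.0
```

step_arm(
  deltas=[
    {"dp": [-0.3,0,0.06],"twist": 0},
    {"dp": [-0.29,0,0.1],"twist": 0},
    {"dp": [-0.28,0,0.14],"twist": 0},
    {"dp": [-0.26,0,0.17],"twist": 0},
    {"dp": [-0.24,0,0.2],"twist": 0},
    {"dp": [-0.21,0,0.23],"twist": 0},
    {"dp": [-0.18,0,0.25],"twist": 0},
    {"dp": [-0.15,0,0.27],"twist": 0},
    {"dp": [-0.11,0,0.29],"twist": 0},
    {"dp": [-0.08,0,0.3],"twist": 0},
    {"dp": [-0.04,0,0.31],"twist": 0},
  ],
)

```text
time_s: 67.5
ee_pos: [0.5193, 0.2424, 0.1314]
eef_rot: [3.141, -0.0, 0.394]
force: [3.0, -3.7, 2.4]
grip_width: 0.0241
grip_force: 15.0
```

step_arm(
  deltas=[
    {"dp": [0,0,0.31],"twist": 0},
    {"dp": [0.04,0,0.31],"twist": 0},
    {"dp": [0.08,0,0.3],"twist": 0},
    {"dp": [0,0,0.05],"twist": 0},
    {"dp": [0,0,0],"twist": 0},
    {"dp": [0,0,0],"twist": 0},
  ],
)

```text
time_s: 68.1
ee_pos: [0.524, 0.2443, 0.093]
eef_rot: [3.141, 0.0, 0.394]
force: [0.7, -5.6, 4.4]
grip_width: 0.0237
grip_force: 15.0
```

```bash
python3 plan.py "- - -"
```

```text
t 68.1 at [0.524  0.2443 0.093 ] 22.55 w 0.0237 gf 15.0 F [ 0.7 -5.6  4.4]
  1 rows of [0.0, 0.0, -0.0]
```

step_arm(
  deltas=[
    {"dp": [0,0,0.06],"twist": 0},
    {"dp": [0,0,0.06],"twist": 0},
    {"dp": [0,0,0],"twist": 0},
  ],
  squeeze=25,
)

```text
time_s: 68.4
ee_pos: [0.5249, 0.2447, 0.0909]
eef_rot: [3.141, -0.003, 0.394]
force: [-5.2, -8.8, 28.4]
grip_width: 0.0238
grip_force: 25.0
```

step_arm(
  deltas=[
    {"dp": [0,0,0],"twist": 0},
    {"dp": [0,0,0],"twist": 0},
    {"dp": [0,0,0],"twist": 0},
    {"dp": [0,0,0],"twist": 0},
    {"dp": [0,0,-0.4],"twist": 0},
    {"dp": [0,0,-0.6],"twist": 0},
    {"dp": [0,0,-0.6],"twist": 0},
    {"dp": [-0.8,0,-0.5],"twist": 0},
    {"dp": [-0.8,0,-0.5],"twist": 0},
    {"dp": [-0.8,0,0],"twist": 0},
    {"dp": [0,0,0],"twist": 0},
  ],
  gripper=-0.05,
)

```text
time_s: 69.5
ee_pos: [0.433, 0.207, 0.193]
eef_rot: [-3.141, -0.0, 0.394]
force: [0.4, 0.3, -0.1]
grip_width: 0.0442
grip_force: 0.0
```

```bash
python3 plan.py "- - -"
cat > q.py <<'E'
from h import *
a=np.radians(22.6);R=np.array([[np.cos(a),np.sin(a)],[-np.sin(a),np.cos(a)]]); c,s=np.cos(np.radians(20)),np.sin(np.radians(20))
for n in('top','side'):
    p,d=cam(n); P,u,v=pts(n,d); C=p[v,u].astype(int); L=np.c_[(P[:,:2]-[.57,.265])@R.T,P[:,2]]-[-.0029,-.0013,.093]
    B=np.c_[c*L[:,0]+s*L[:,2],L[:,1],-s*L[:,0]+c*L[:,2]]
    g=(C[:,1]>C[:,0]*1.35)&(C[:,1]>C[:,2]*1.35)&(B[:,0]>-.055)&(B[:,0]<.04)&(abs(B[:,1])<.02)&(B[:,2]>.015)&(B[:,2]<.1)
    K=B[g&(abs(B[:,1])<.005)]; dk=np.median(B[(abs(abs(B[:,1])-.035)<.006)&(abs(B[:,0])<.03),2])
    print(n,'deck',dk.round(4),[(int(x*1e3),round(float(np.percentile(K[abs(K[:,0]-x)<.004,2],70)-dk)*1e3,1)) for x in np.arange(-.046,.04,.008) if (abs(K[:,0]-x)<.004).sum()>2])
    m=(K[:,0]>-.028)&(K[:,0]<.03); f=np.polyfit(K[m,0],K[m,2],1); print('  arm slope',f[0].round(3),m.sum(),'knob x range',np.percentile(B[g&(B[:,0]<-.02)&(abs(B[:,1])>.007),0],[2,98]).round(4))
E
python3 q.py
python3 - <<'E'
import numpy as np,sys
# same analysis on the initial cloud, for reference
f=np.load('pc.npz')
a=np.radians(22.6);R=np.array([[np.cos(a),np.sin(a)],[-np.sin(a),np.cos(a)]]); c,s=np.cos(np.radians(20)),np.sin(np.radians(20))
for P,C in((f['a'],f['ca'].astype(int)),(f['b'],f['cb'].astype(int))):
    L=np.c_[(P[:,:2]-[.57,.265])@R.T,P[:,2]]-[-.0029,-.0013,.093]; B=np.c_[c*L[:,0]+s*L[:,2],L[:,1],-s*L[:,0]+c*L[:,2]]
    g=(C[:,1]>C[:,0]*1.35)&(C[:,1]>C[:,2]*1.35)&(B[:,0]>-.055)&(B[:,0]<.04)&(abs(B[:,1])<.005)&(B[:,2]>.015)&(B[:,2]<.1); K=B[g]
    m=(K[:,0]>-.028)&(K[:,0]<.03); print('start slope',np.polyfit(K[m,0],K[m,2],1).round(4))
E
```

```text
t 69.5 at [0.433 0.207 0.193] 22.57 w 0.0442 gf 0.0 F [ 0.4  0.3 -0.1]
  1 rows of [0.0, 0.0, -0.0]
top deck 0.4216 [(-46, -384.4), (-38, -383.3), (-30, -389.1), (-22, -390.7), (-13, -390.7), (-5, -391.8), (2, -390.7), (10, -392.2), (18, -392.3), (26, -391.1), (34, -392.5)]
  arm slope -0.009 117 knob x range [-0.0442 -0.0307]
side deck 0.3303 [(-46, -293.8), (-38, -292.5), (-30, -296.5), (-22, -299.9), (-13, -299.8), (-5, -299.7), (2, -300.4), (10, -300.7), (18, -299.3), (26, -299.3), (34, -299.4)]
  arm slope -0.003 125 knob x range [-0.0447 -0.0262]
start slope [-0.0256  0.0304]
start slope [-0.0406  0.0309]
```

The lever hit its stop at 28 N and the arm now lies parallel to the bed (slope ≈ −0.005, so q ≈ 0). One last check of everything.

step_arm(
  deltas=[
    {"dp": [-0.6,0.6,-0.3],"twist": 0},
    {"dp": [-0.6,0.6,-0.3],"twist": 0},
    {"dp": [-0.6,0.6,-0.3],"twist": 0},
    {"dp": [0,0.6,0],"twist": 0},
    {"dp": [0,0.6,0],"twist": 0},
    {"dp": [0,0.6,0],"twist": 0},
    {"dp": [0,0,0],"twist": 0},
    {"dp": [0,0,0],"twist": 0},
    {"dp": [0,0,0],"twist": 0},
  ],
)

```text
time_s: 70.5
ee_pos: [0.424, 0.0476, 0.2283]
eef_rot: [-3.141, 0.0, 0.394]
force: [0.6, -0.1, 0.4]
grip_width: 0.0447
grip_force: 0.0
```

```bash
python3 rack.py; python3 state.py | egrep "rim|blue"; python3 q.py | grep slope
```

```text
top shelf z -0.0007
  slot -0.07 352 (array([ -0.5, -69.3]), array([50.1, 36.5]), 0.2) z 0.0178 tilt [-0.01  -0.001]
  slot 0 350 (array([-3.4, -0. ]), array([36.2, 49.7]), 89.8) z 0.0171 tilt [-0.005 -0.004]
  slot 0.07 345 (array([-1.7, 65.9]), array([49.5, 36.5]), 0.4) z 0.0174 tilt [ 0.004 -0.017]
side shelf z 0.0002
  slot -0.07 295 (array([ -1.5, -68.4]), array([39.1, 50.1]), 88.8) z 0.0178 tilt [-0.003 -0.011]
  slot 0 322 (array([-4.3,  1.3]), array([38. , 51.3]), 89.3) z 0.0178 tilt [-0.006 -0.025]
  slot 0.07 333 (array([-2.4, 67.5]), array([50.7, 37.3]), 3.8) z 0.0179 tilt [-0.002 -0.037]
top rim [ 0.6559 -0.2162  0.0634] z 0.1413 tilt 0.006 in ledge 0.0038 0.025
top blue_cassette 0.67 (array([573.6, 264.7]), array([20.3, 36.7]), 15.1) z 0.1162 rgb [127 125 114]
side rim [ 0.6561 -0.2141  0.0635] z 0.1411 tilt 0.022 in ledge 0.0034 0.027
side blue_cassette 0.48 (array([562.5, 277.2]), array([32.8, 13.8]), 4.1) z 0.1128 rgb [172 176 175]
  arm slope -0.013 119 knob x range [-0.0449 -0.0315]
  arm slope 0.03 119 knob x range [-0.0446 -0.0286]
```

View pics/last_side.png

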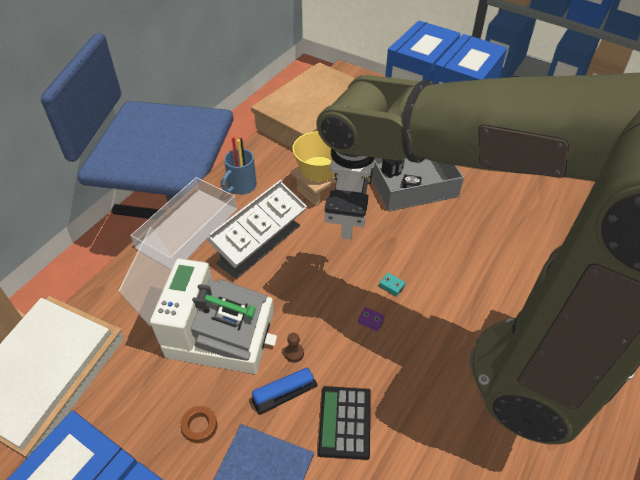

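View pics/last_top.png

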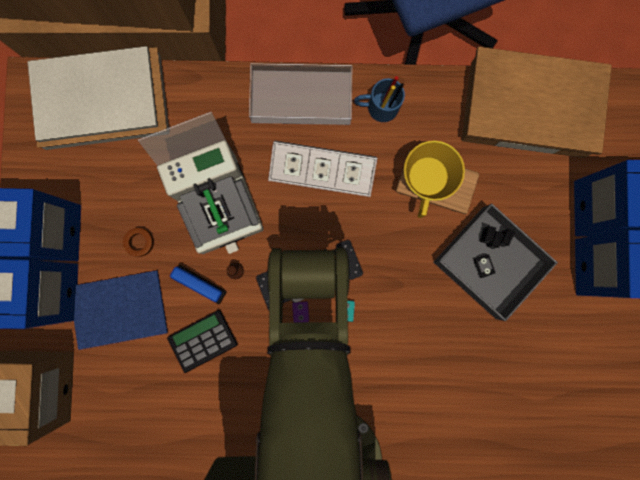

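In the top view the bin holds four black cassettes, three at (495,237) and one at (484,265). The empty tub is upright at (433,173), three spares lie on the rack, and the blue cassette sits under the lowered lever (213,210).

```bash
python3 -c "
from station import ctrl
print(ctrl.hand_in())"
```

```text
the job is handed in; nothing more can be done
None
```

The changeover is finished and handed in at about 70 s of the 208 s allowed. The hand-in returned no verdict, but my last camera check showed every item where the task wants it.

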